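Wedge a guitar neck tight for fret work

ROBOT

A 6-joint arm with a two-finger parallel gripper is mounted at the origin on the work surface. World frame = base frame: x ahead of the robot, y to its left, z up, the work surface at z = 0. Lengths are in m, angles in degrees, forces in N, time in s.
With the tool pointing down it reaches from about 0.25 to 0.725 m from the base axis. Payload 9.7 kg.
Tool frame: the origin (TCP) lies midway between the tips of the shut fingers; the grasp point (between the pads) lies 19 mm behind it; z points along the fingers, y is the direction in which the jaws open and shut (so a half turn about z gives the same grasp; the last joint's range is limited). The gripper opens to 85 mm and grips with 20 to 120 N. Pads are 22 mm wide; open, the fingers measure 114 mm over their backs; the gripper's body (76 mm by 85 mm) begins 54 mm behind the grasp point. The pads swing forward as they close: fully open they stand 13 mm farther back than shut.
Start: joints at [-68.067, 4.979, 10.078, 95.1, 0, 90], TCP at [0.205, -0.51, 0.231] pointing down, gripper open.
Joint ranges: [-179.16, 179.16], [-48.56, 103.87], [-65.8, 70.77], [-126.05, 130.52], [-82.76, 87.17], [-180, 180]. Speed limits (degrees/s): [127.2, 127.2, 147.25, 180, 180, 180].

INTERFACE

Orientations are given as [roll, pitch, yaw] about the fixed x, y, z axes, in that order (R = Rz(yaw) Ry(pitch) Rx(roll)).
In Python, from workcell import bot, camera, recognise gives the robot as it stands. The module is installed in compiled form; this text tells all that it offers.
- The arm moves only by the tool apply_moves, never from a script. Its argument "targets" is one flat list of numbers, 7 for each row, row after row: the shift along the world's x, y, z in units of 30 mm (1.0 is 30 mm), then the turn, a rotation vector about the world's x, y, z in units of 6 degrees (1.0 is 6 degrees), then the opening, from 0 (shut) to 1 (fully open). A call has 1 to 5 rows; each row is the pose to reach, as a shift and turn from the pose commanded when the call began; what a row does not reach only later rows make up. A row lasts 1/10 s, in which the tool goes at most 50 mm and 8.59 degrees, less where a joint would pass 70% of its speed; a pose out of reach is approached as far as the arm can. A call with a gripper value outside its range is refused whole. The fingers move at their own pace and stop on an object; "newtons" is the grip in N (left out, the last holds). Time passes only in rows, so rows that repeat a pose let the fingers close. It gives the time, the measured TCP pose, the force and the opening at its end, in the units of the state.
- bot.get_obs(): the state, without advancing time (a new reading comes with each control period).
- camera(name): name is "scene" or "top" or "wrist"; returns a dict with "img" (480x640x3 uint8, red, green, blue), "intrinsics" (3x3 intrinsics, pixels), "k1" (the pictures are not rectified: a ray, as slopes to the right and down, at radius r is drawn at 1 + k1 r^2 times it, then the intrinsics apply), "origin" and "rotation" of the camera in the world. Camera axes: x right, y up, looking along -z (the intrinsics and any distortion apply to the point x, -y, -z); pixel columns grow to the right and rows downward; lengths in m; the calibration is good to about 2 mm. A picture is of the moment at which its call begins. There is no depth.
- bot.job_done(): hands the job in, once; it reports no verdict.
Trained networks look in the newest picture that a camera, given by its name, has taken for a name from the list of things; names that differ only in an ending like _2 or _b are one class to them, and where a whole thing is asked for, a point or a joint stands for the part that bears it (a point fixed in the world has none). Each returns a list of dicts, best first, with "conf" (0 to 1); they miss things now and then, are a little off and sometimes report something else, mostly with a low value. They report only what shows in the picture. A call takes as long as a camera call. They do not tell look-alikes from the thing itself.
- recognise(query, camera): "box" ([left, top, right, bottom] in pixels, round what is visible of it).
The state is a dict: "time": time; "q": joint angles; "qd": joint speeds; "joint_efforts": joint torques, N m; "ee_pos": TCP position; "tcp_rot": TCP orientation; "wrist_force": force on the tool from outside, world axes, zero at the start; "torque": the same for the moment, N m; "opening": finger opening in m.
Only numpy, scipy, OpenCV 4.12 (cv2) and the standard library are available. Lean on these libraries where they do the work, as an engineer would, in place of code of your own. Each camera call takes 0.05 s, during which the arm holds its last target.

TASK

Get this guitar ready for fret work: take the long cork-topped wooden wedge off the bench, set it flat and square across the neck with its thin end going under the neck at the first two frets, and push it in until it jams tight and carries the neck. Go by feel and stop in time: the guitar must stay lying flat on its rest, so do not drive the wedge so far that it lifts, and do not lean on the guitar itself. Let go of the wedge, and leave the other things on the bench where they are.

Things in the scene. Friction and masses are not known exactly. Their poses are not given: they have to be found in the camera images.
- guitar: Electric guitar, no strings, on its back. Origin: on the neck's centre line, 42 mm from the nut towards the body (between frets 1 and 2), at the nominal height of the neck's underside, 40 mm above the bench. y along the neck to the headstock, x across it, away from the robot. Neck 42 mm wide, 21 thick, round back; body y -0.75 to -0.29 m, x +-0.165 m; headstock to y 0.216, tuners to x +-0.066 m.
- rest: Cork pad with short padded pegs carrying the guitar's body; origin on the bench below the guitar's. The neck's pitch differs from guitar to guitar: its true underside is anywhere from 9 mm below to 9 mm above the guitar's origin. It bends up about 1 mm for 14 N there. The guitar (3.6 kg) lies by its weight only; bearing up there with about 14 N, a thing begins to rock it up about its tail end.
- wedge: Loose hardwood neck rest, a wedge with a cork-faced sloping top: 200 mm long (along x), 44 mm wide (y), 20 mm high at the thin end (-x) and 58 mm at the thick end (+x), 0.24 kg. Origin: centre of its underside, on the bench.
- wedge_thin (a point): Middle of the wedge's thin end face, 10 mm above its underside. The slope is gentle enough for the wedge to stay where it is jammed.
- wedge_thick (a point): Middle of the wedge's thick end face, 20 mm above its underside: the place to push. Friction of the wedge on bench and neck is about 0.6 (0.48 to 0.72), so sliding it in takes a level push of about 1.5 times (1.2 to 1.8 times) the load with which it bears up on the neck, and 1.5 N for its own weight. About 8 N of load is a good tight fit.
- block: Bystander: flat rectangular sanding block, 150 x 55 x 28 mm, same wood, no slope. Origin under its centre.
- dish: Bystander: round steel parts dish, 90 mm across, 24 mm high. Origin under its centre.
- hammer: Bystander: small fretting hammer, 240 mm long, lying down along its x.
- file: Bystander: fret file with a wooden handle, 260 mm long, lying down along its x. Origin near the ferrule.
- screwdriver: Bystander: screwdriver, 190 mm long, lying down along its x.
- glue: Bystander: upright glue bottle, 52 mm across, 130 mm high. Origin under its centre.
- tin: Bystander: low round aluminium tin, 72 mm across, 45 mm high. Origin under its centre.
Things that resemble listed ones, but are neither listed nor needed, are in the scene too. Leave any blue look-alike of the wedge alone.

How it is judged:
By the outcome, as a careful person would: the job done as asked, in the order asked, and still so for the second after the job is handed in, with the robot touching nothing.
It also fails if it takes over 58 s, if anything falls off the work surface, if the arm or the gripper's body presses on something with over 40 N, if the wrist force passes 120 N, or if a joint passes its speed limit or range.

## Working session

There is one attempt and no reset: what is moved stays moved. The work goes in short steps, Python scripts to look and compute and a tool call to move; the robot and the scene stay as the last step left them, time stands still between calls to the robot, and variables do not carry over. Pictures are saved under pics/ and viewed, and the job is handed in when it is done.

Besides the shell and the picture viewer there is one more tool, called after "Emit:" as name(argument=value, ...) on one line, values as JSON. apply_moves: Moves the arm, as the interface text tells. Its arguments: {"type":"object","properties":{"targets":{"type":"array"},"newtons":{"type":"number"}},"required":["targets"]}

```bash
mkdir -p pics; cat > h.py <<'E'
import numpy as np, cv2
from workcell import bot, camera, recognise
def snap(n,f):
    c=camera(n); cv2.imwrite('pics/'+f,c['img'][:,:,::-1]); return c
def ray(c,u,v):
    K=np.array(c['intrinsics']); p=np.array([(u-K[0,2])/K[0,0],(v-K[1,2])/K[1,1]]); s=p.copy()
    for _ in range(30): s=p/(1+c['k1']*(s@s))
    d=np.array(c['rotation'])@np.array([s[0],-s[1],-1.]); return np.array(c['origin']),d
def at(c,u,v,z=0.):
    o,d=ray(c,u,v); return o+d*(z-o[2])/d[2]
def proj(c,P):
    K=np.array(c['intrinsics']); q=np.array(c['rotation']).T@(np.array(P)-np.array(c['origin'])); s=np.array([q[0],-q[1]])/-q[2]
    s=s*(1+c['k1']*(s@s)); return K[0,0]*s[0]+K[0,2],K[1,1]*s[1]+K[1,2]
E
python3 - <<'E'
from h import *
for n in ['scene','top','wrist']:
    c=snap(n,n+'0.png'); print(n,c['origin'],np.round(c['rotation'],3).tolist(),c['k1'],np.array(c['intrinsics']).tolist())
    for q in ['wedge','wedge_thin','wedge_thick','guitar','block','glue','tin','dish','hammer']:
        r=recognise(q,n); print(q,[(np.round(d['box']).tolist(),round(d['conf'],2)) for d in r[:3]])
print(bot.get_obs())
E
```

```text
scene [1.22323724 0.2187229  0.74101679] [47.638, -0.714, 102.746] -0.0638482542661092 [[494.20349257453216, 0.0, 316.7738353297292], [0.0, 494.20349257453216, 241.775759935551], [0.0, 0.0, 1.0]]
wedge [([383.0, 295.0, 498.0, 332.0], 0.8), ([457.0, 190.0, 520.0, 236.0], 0.65)]
wedge_thin [([457.0, 188.0, 521.0, 232.0], 0.97), ([383.0, 292.0, 498.0, 330.0], 0.57)]
wedge_thick [([461.0, 187.0, 518.0, 236.0], 0.71), ([380.0, 295.0, 500.0, 333.0], 0.7)]
guitar [([0.0, 155.0, 381.0, 258.0], 0.59)]
block [([141.0, 255.0, 219.0, 286.0], 0.66)]
glue [([157.0, 305.0, 190.0, 359.0], 0.6)]
tin [([379.0, 356.0, 423.0, 406.0], 0.59)]
dish [([190.0, 191.0, 218.0, 204.0], 0.47)]
hammer [([94.0, 288.0, 220.0, 328.0], 0.92)]
top [0.41307939 0.07328394 0.9891554 ] [5.095, -1.503, -90.705] -0.11271175065469814 [[454.642538800551, 0.0, 320.038467065217], [0.0, 454.642538800551, 233.76896693310456], [0.0, 0.0, 1.0]]
wedge [([111.0, 317.0, 178.0, 401.0], 0.74), ([144.0, 173.0, 243.0, 211.0], 0.71)]
wedge_thin [([109.0, 318.0, 179.0, 401.0], 0.93), ([144.0, 168.0, 242.0, 212.0], 0.89)]
wedge_thick [([112.0
[... 688 characters left out ...]
57)]
block []
glue []
tin []
dish []
hammer []
{'time': 1.5, 'q': array([-6.80676000e+01,  4.97846051e+00,  1.00777925e+01,  9.51014922e+01,
       -5.20440718e-04,  8.99981252e+01]), 'qd': array([ 0.06968215,  0.01440742,  0.01243581, -0.08750411,  0.02826268,
        0.04274227]), 'joint_efforts': array([ 9.34456079e-05, -5.20097494e+01,  4.64858866e+01,  1.72598076e-03,
        4.79426171e-05, -8.12201336e-06]), 'ee_pos': array([ 0.20542142, -0.51017496,  0.23128458]), 'tcp_rot': array([-1.79997840e+02,  5.20370034e-04,  2.19342748e+01]), 'wrist_force': array([ 0.62064347,  0.4186905 , -0.34230413]), 'torque': array([ 0.01869947, -0.03478438, -0.01876776]), 'opening': 0.08512889503929569}
```

View images.

View pics/top0.png

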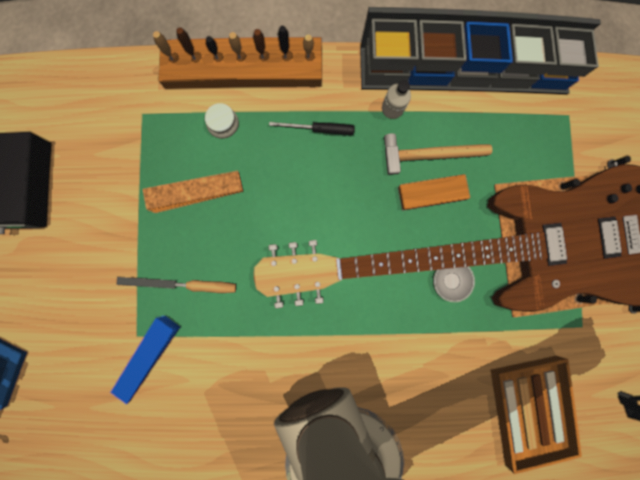

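View pics/scene0.png

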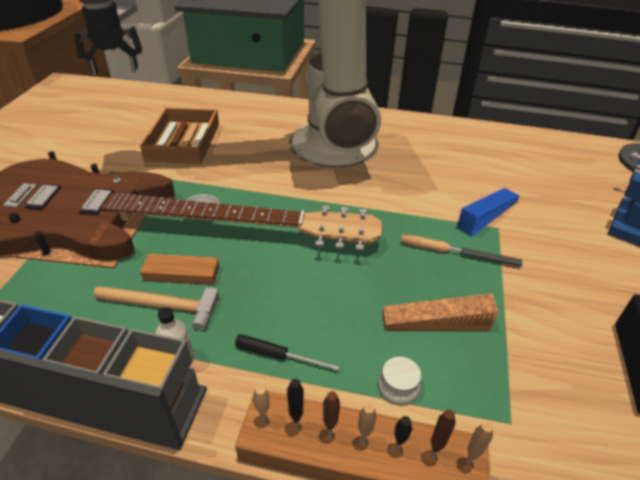

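```bash
cat >> h.py <<'E'
from scipy.spatial.transform import Rotation as R
_c=camera
def camera(n):
    c=dict(_c(n)); c['rotation']=R.from_euler('xyz',c['rotation'],degrees=True).as_matrix(); return c
E
python3 - <<'E'
from h import *
c=snap('top','top1.png'); im=cv2.imread('pics/top1.png')
a=cv2.resize(im[155:225,130:260],None,fx=6,fy=6,interpolation=2); cv2.imwrite('pics/w1.png',a)
a=cv2.resize(im[225:315,240:370],None,fx=6,fy=6,interpolation=2); cv2.imwrite('pics/g1.png',a)
c=snap('scene','sc1.png'); im=cv2.imread('pics/sc1.png')
a=cv2.resize(im[285:345,375:505],None,fx=6,fy=6,interpolation=2); cv2.imwrite('pics/w2.png',a)
E
```

```text
(no output)
```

View pics/w1.png

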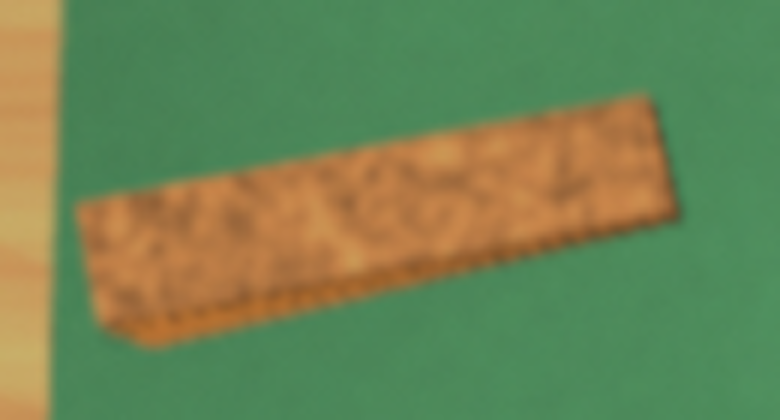

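View pics/g1.png

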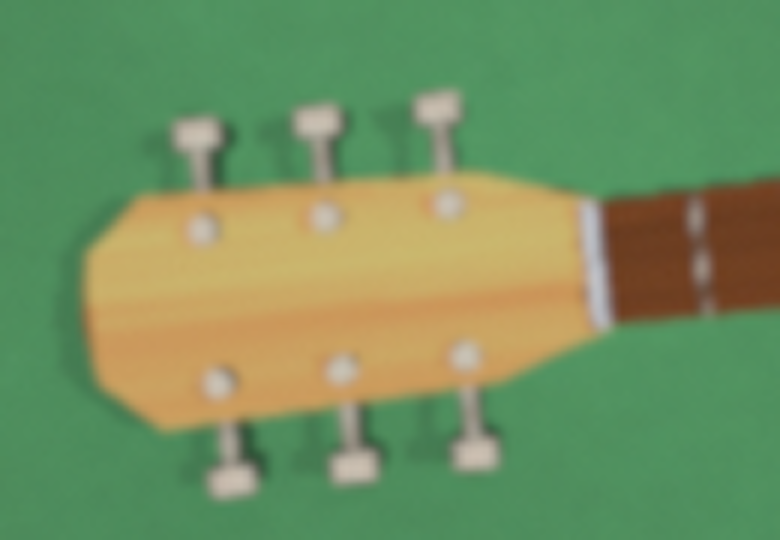

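View pics/w2.png

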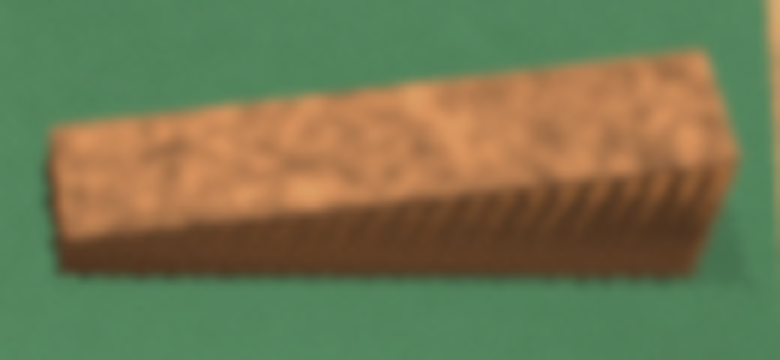

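```bash
python3 - <<'E'
from h import *
c=camera('top'); f=lambda X,Y,u0,v0:((X+.5)/6-.5+u0,(Y+.5)/6-.5+v0)
P=[at(c,*f(X,Y,130,155),z) for X,Y,z in[(77,203,.058),(648,94,.02),(680,217,.02),(100,325,.058)]]
print(np.round(P,4)); thick=(P[0]+P[3])/2; thin=(P[1]+P[2])/2; print('len',np.linalg.norm((thick-thin)[:2]),'w',np.linalg.norm(P[0]-P[3]),np.linalg.norm(P[1]-P[2])); d=thick-thin; print('yaw',np.degrees(np.arctan2(d[1],d[0])),'c',(thick+thin)/2)
# check with scene
s=camera('scene'); g=[at(s,*f(X,Y,375,285),z) for X,Y,z in[(705,50,.058),(738,155,.058),(65,240,.02),(50,130,.02),(62,272,0),(690,275,0)]]; print(np.round(g,4))
im=s['img']; 
N=[at(c,*f(X,Y,240,225),.064) for X,Y in[(590,200),(608,325),(697,190),(710,312)]]; print(np.round(N,4),np.linalg.norm(N[0]-N[1]))
print('nut',(N[0]+N[1])/2)
im=c['img'][225:295,330:560]; cv2.imwrite('pics/neck.png',cv2.resize(im,None,fx=3.4,fy=3.4,interpolation=2)[:,:,::-1])
E
```

```text
[[0.5949 0.4187 0.058 ]
 [0.6394 0.2241 0.02  ]
 [0.5941 0.2122 0.02  ]
 [0.5517 0.4092 0.058 ]]
len 0.20055945227720734 w 0.044160072128949256 0.046849715266930055
yaw 102.509188739916 c [0.59501566 0.31605159 0.039     ]
[[ 0.5524  0.4115  0.058 ]
 [ 0.5938  0.42    0.058 ]
 [ 0.6408  0.2255  0.02  ]
 [ 0.5981  0.2155  0.02  ]
 [ 0.6374  0.2264  0.    ]
 [ 0.5943  0.42   -0.    ]]
[[ 0.4455  0.0122  0.064 ]
 [ 0.4032  0.0067  0.064 ]
 [ 0.4485 -0.0243  0.064 ]
 [ 0.4071 -0.028   0.064 ]] 0.042736253041269566
nut [0.42434927 0.00944517 0.064     ]
```

View pics/neck.png

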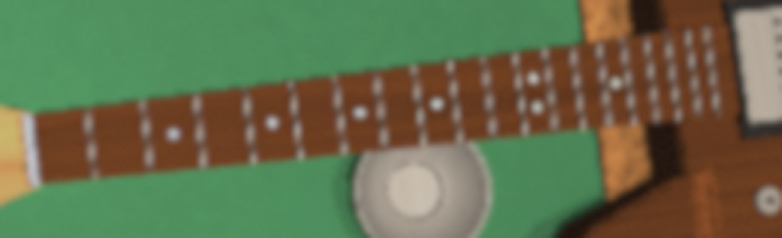

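```bash
python3 - <<'E'
from h import *
c=camera('top'); f=lambda X,Y:((X+.5)/3.4-.5+330,(Y+.5)/3.4-.5+225)
n=at(c,*f(32,149),.064)
for X,Y1,Y2 in[(250,93,162),(440,65,145),(575,46,130)]:
    a=at(c,*f(X,Y1),.064);b=at(c,*f(X,Y2),.064); m=(a+b)/2; d=n-m; print(m.round(4),np.linalg.norm(a-b).round(4),'neck yaw-90:',np.degrees(np.arctan2(d[1],d[0])).round(2)-90)
print(n, bot.get_obs()['time'])
E
```

```text
[ 0.4352 -0.1218  0.064 ] 0.0416 neck yaw-90: 4.819999999999993
[ 0.4471 -0.2399  0.064 ] 0.0488 neck yaw-90: 5.280000000000001
[ 0.4563 -0.3265  0.064 ] 0.0519 neck yaw-90: 5.480000000000004
[0.42405185 0.01017672 0.064     ] 1.75
```

Emit:
apply_moves(targets=[0.6, 1.35, 0, 0, 0, 0, 1, 1.2, 2.7, 0, 0, 0, 0, 1, 1.8, 4.05, 0, 0, 0, 0, 1, 2.4, 5.4, 0, 0, 0, 0, 1, 3.0, 6.75, 0, 0, 0, 0, 1])

```text
time: 2.25
ee_pos: [0.2957, -0.3061, 0.2313]
tcp_rot: [180.0, -0.0, 21.9]
wrist_force: [0.8, 0.1, 0.4]
opening: 0.0854
```

```bash
python3 - <<'E'
from h import *
o=bot.get_obs(); print(o['q'].round(1),o['ee_pos'],o['tcp_rot'],o['time'])
c=snap('scene','s2.png'); a=cv2.resize(c['img'][190:260,255:390],None,fx=6,fy=6,interpolation=2)[:,:,::-1]; cv2.imwrite('pics/s2.png',a[:,:800])
E
```

```text
[-46.  -11.9  -6.   95.9   0.  112.1] [ 0.29568824 -0.30610628  0.23134431] [ 1.79977802e+02 -1.41248697e-02  2.19000148e+01] 2.25
```

View pics/s2.png

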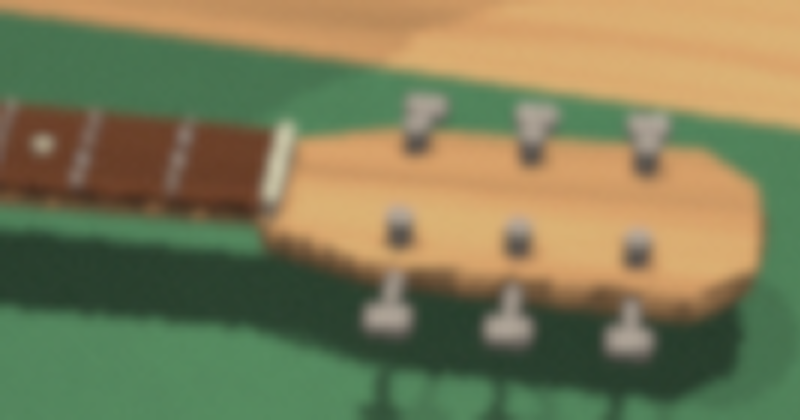

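```bash
python3 - <<'E'
from h import *
t=camera('top');s=camera('scene')
def tri(a,b):
    (o1,d1),(o2,d2)=a,b; A=np.c_[d1,-d2]; x=np.linalg.lstsq(A,o2-o1,rcond=None)[0]; p,q=o1+d1*x[0],o2+d2*x[1]; return ((p+q)/2).round(4),np.linalg.norm(p-q).round(4)
f=lambda X,Y,u,v:((X+.5)/6-.5+u,(Y+.5)/6-.5+v)
# nut centre, fret1 far/near, wedge corners as check
for n,a,b in[('nut',(597,262,240,225),(278,165,255,190)),('fret1',(703,251,240,225),(180,157,255,190)),
 ('wthickfar',(77,203,130,155),(738,155,375,285)),('wthicknear',(100,325,130,155),(705,50,375,285)),('thinfar',(648,94,130,155),(65,240,375,285)),('thinnear',(680,217,130,155),(50,130,375,285))]:
    print(n,tri(ray(t,*f(*a)),ray(s,*f(*b))))
E
```

```text
nut (array([0.4244, 0.0107, 0.0606]), np.float64(0.0017))
fret1 (array([ 0.4276, -0.0253,  0.06  ]), np.float64(0.0023))
wthickfar (array([0.5947, 0.4191, 0.0587]), np.float64(0.0013))
wthicknear (array([0.5519, 0.4107, 0.057 ]), np.float64(0.0021))
thinfar (array([0.6397, 0.225 , 0.0184]), np.float64(0.0012))
thinnear (array([0.5947, 0.2142, 0.0157]), np.float64(0.0027))
```

Emit:
apply_moves(targets=[0.55, 1.3, 0, 0, 0, -1.4, 1, 1.1, 2.6, 0, 0, 0, -2.8, 1, 1.65, 3.9, 0, 0, 0, -4.2, 1, 2.2, 5.2, 0, 0, 0, -5.6, 1, 2.75, 6.5, 0, 0, 0, -7.0, 1])

```text
time: 2.9
ee_pos: [0.3733, -0.1259, 0.2314]
tcp_rot: [180.0, -0.0, -14.0]
wrist_force: [1.0, -0.7, 0.2]
opening: 0.0854
```

Emit:
apply_moves(targets=[0.65, 1.4, 0, 0, 0, -1.3, 1, 1.3, 2.8, 0, 0, 0, -2.6, 1, 1.95, 4.2, 0, 0, 0, -3.9, 1, 2.6, 5.6, 0, 0, 0, -5.2, 1, 3.25, 7.0, 0, 0, 0, -6.5, 1])

```text
time: 3.4
ee_pos: [0.3243, -0.1881, 0.2312]
tcp_rot: [-173.5, 0.6, -34.9]
wrist_force: [0.7, 0.5, -0.8]
opening: 0.0853
```

Emit:
apply_moves(targets=[0.65, 1.4, -0.3, 0, 0, -1.3, 1, 1.3, 2.8, -0.6, 0, 0, -2.6, 1, 1.95, 4.2, -1.0, 0, 0, -3.9, 1, 2.6, 5.6, -1.5, 0, 0, -5.0, 1, 3.25, 7.0, -2.0, 0, 0, -5.5, 1])

```text
time: 3.9
ee_pos: [0.2029, -0.2113, 0.2019]
tcp_rot: [-168.0, 1.1, -57.7]
wrist_force: [-0.5, -0.9, -0.8]
opening: 0.0853
```

```bash
python3 - <<'E'
from h import *
o=bot.get_obs(); print(o['q'].round(1),o['qd'].round(1),o['ee_pos'],o['tcp_rot'],o['time'])
E
```

```text
[-57.8 -30.7 -23.2  98.6  12.  179.9] [-47.6 -32.8 -26.    6.9   0.9  -0.1] [ 0.20285059 -0.21128472  0.20193634] [-168.01687787    1.0803109   -57.71284677] 3.9
```

```bash
cat >> h.py <<'E'
def delta(pos=None,rpy=None):
    o=bot.get_obs(); 
    if pos is not None: print('shift u',((np.array(pos)-o['ee_pos'])/.03).round(3))
    if rpy is not None:
        r=(R.from_euler('xyz',rpy,degrees=True)*R.from_euler('xyz',o['tcp_rot'],degrees=True).inv()).as_rotvec(degrees=True)
        print('turn u',(r/6).round(3))
    print('q',o['q'].round(1),'ee',o['ee_pos'].round(4),'rot',o['tcp_rot'].round(2),'F',o['wrist_force'].round(2),'t',o['time'],'op',round(o['opening'],4))
E
python3 - <<'E'
from h import *
delta([.3,-.2,.231],[180,0,-20])
E
```

```text
shift u [3.238 0.376 0.969]
turn u [-1.698  1.134  6.281]
q [-57.8 -30.7 -23.2  98.6  12.  179.9] ee [ 0.2029 -0.2113  0.2019] rot [-168.02    1.08  -57.71] F [-0.52 -0.93 -0.83] t 3.9 op 0.0853
```

Emit:
apply_moves(targets=[0.6, 0.1, 0.2, -0.34, 0.23, 1.26, 1, 1.3, 0.15, 0.4, -0.68, 0.46, 2.52, 1, 1.9, 0.2, 0.6, -1.0, 0.68, 3.77, 1, 2.6, 0.3, 0.8, -1.36, 0.9, 5.0, 1, 3.24, 0.38, 0.97, -1.7, 1.13, 6.28, 1])

```text
time: 4.4
ee_pos: [0.3021, -0.1997, 0.2318]
tcp_rot: [179.9, 0.0, -19.5]
wrist_force: [-0.0, -0.6, -0.3]
opening: 0.0855
```

```bash
python3 - <<'E'
from h import *
delta([.5885,.345,.231],[180,0,102.5])
E
```

```text
shift u [ 9.547 18.157 -0.026]
turn u [2.2000e-02 1.4000e-02 2.0337e+01]
q [-3.340e+01 -2.040e+01 -1.250e+01  9.790e+01 -1.000e-01  1.662e+02] ee [ 0.3021 -0.1997  0.2318] rot [ 1.7987e+02  2.0000e-02 -1.9520e+01] F [-0.03 -0.56 -0.29] t 4.4 op 0.0855
```

Good. Three calls to the spot above the wedge (15 rows).

Emit:
apply_moves(targets=[0.64, 1.2, 0, 0, 0, 1.35, 1, 1.28, 2.4, 0, 0, 0, 2.7, 1, 1.9, 3.6, 0, 0, 0, 4.05, 1, 2.55, 4.8, 0, 0, 0, 5.4, 1, 3.18, 6.05, 0, 0, 0, 6.78, 1])

```text
time: 4.9
ee_pos: [0.3976, -0.0166, 0.2314]
tcp_rot: [180.0, 0.0, 21.2]
wrist_force: [1.1, -0.1, 0.8]
opening: 0.0852
```

Emit:
apply_moves(targets=[0.64, 1.2, 0, 0, 0, 1.35, 1, 1.28, 2.4, 0, 0, 0, 2.7, 1, 1.9, 3.6, 0, 0, 0, 4.05, 1, 2.55, 4.8, 0, 0, 0, 5.4, 1, 3.18, 6.05, 0, 0, 0, 6.78, 1])

```text
time: 5.4
ee_pos: [0.4934, 0.1649, 0.2311]
tcp_rot: [180.0, 0.0, 61.9]
wrist_force: [0.2, -0.7, 0.3]
opening: 0.0854
```

Emit:
apply_moves(targets=[0.64, 1.2, 0, 0, 0, 1.35, 1, 1.28, 2.4, 0, 0, 0, 2.7, 1, 1.9, 3.6, 0, 0, 0, 4.05, 1, 2.55, 4.8, 0, 0, 0, 5.4, 1, 3.18, 6.05, 0, 0, 0, 6.78, 1])

```text
time: 5.9
ee_pos: [0.5892, 0.346, 0.2307]
tcp_rot: [180.0, 0.1, 102.6]
wrist_force: [1.0, -0.1, 1.8]
opening: 0.0853
```

```bash
python3 - <<'E'
from h import *
delta([.5885,.345,.231],[180,0,102.5])
c=snap('wrist','wr1.png')
E
```

```text
shift u [-0.023 -0.033  0.008]
turn u [ 0.008  0.003 -0.01 ]
q [ 3.040e+01  2.490e+01  3.420e+01  9.930e+01 -1.000e-01  1.079e+02] ee [0.5892 0.346  0.2307] rot [1.7999e+02 5.0000e-02 1.0256e+02] F [ 1.05 -0.08  1.82] t 5.9 op 0.0853
```

View pics/wr1.png

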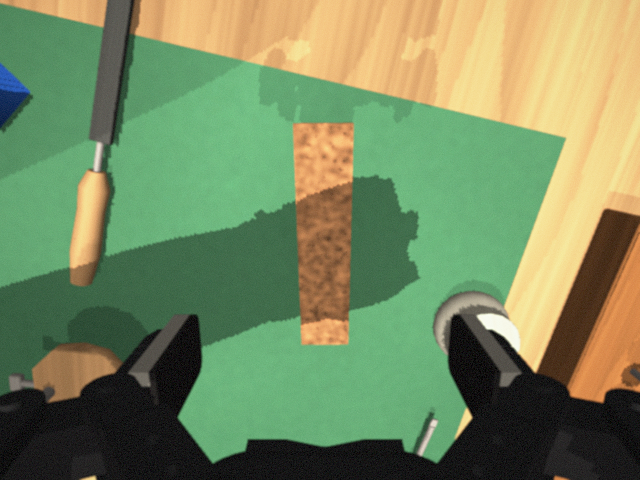

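```bash
python3 - <<'E'
from h import *
c=camera('wrist')
print(at(c,470,305,0.045),at(c,435,325,0.045), [proj(c,[.5885,.345,.045])])
for u,v,z in[(293,123,.058),(353,123,.058),(302,345,.02),(349,345,.02)]: print(at(c,u,v,z).round(4))
E
```

```text
[0.72638019 0.30615443 0.045     ] [0.7033181  0.28174014 0.045     ] [(np.float64(320.4309616507858), np.float64(224.45737622964725))]
[0.5522 0.4158 0.058 ]
[0.5938 0.4256 0.058 ]
[0.5989 0.2231 0.02  ]
[0.6415 0.2331 0.02  ]
```

Emit:
apply_moves(targets=[0, 0, -1.5, 0, 0, 0, 1, 0, 0, -3.0, 0, 0, 0, 1, 0, 0, -4.5, 0, 0, 0, 1, 0, 0, -5.5, 0, 0, 0, 1, 0, 0, -6.0, 0, 0, 0, 1])

```text
time: 6.5
ee_pos: [0.5867, 0.3435, 0.0477]
tcp_rot: [-179.8, 0.1, 102.2]
wrist_force: [0.5, -0.4, -0.5]
opening: 0.0856
```

Emit:
apply_moves(targets=[0, 0, -0.5, 0, 0, 0, 1, 0, 0, -0.9, 0, 0, 0, 1, 0, 0, -1.25, 0, 0, 0, 1, 0, 0, -1.25, 0, 0, 0, 1])

```text
time: 6.9
ee_pos: [0.5872, 0.3454, 0.0129]
tcp_rot: [-179.9, 0.1, 102.3]
wrist_force: [-0.4, 0.0, -0.1]
opening: 0.0853
```

Emit:
apply_moves(targets=[0, 0, 0, 0, 0, 0, 0.3, 0, 0, 0, 0, 0, 0, 0.3, 0, 0, 0, 0, 0, 0, 0.3, 0, 0, 0, 0, 0, 0, 0.3, 0, 0, 0, 0, 0, 0, 0.3], newtons=40)

```text
time: 7.4
ee_pos: [0.588, 0.346, 0.015]
tcp_rot: [179.9, -0.0, 102.3]
wrist_force: [0.3, 1.0, 5.7]
opening: 0.0431
```

Emit:
apply_moves(targets=[0, 0, 0.5, 0, 0, 0, 0.3, 0, 0, 1.2, 0, 0, 0, 0.3, 0, 0, 2.4, 0, 0, 0, 0.3, 0, 0, 3.6, 0, 0, 0, 0.3, 0, 0, 3.6, 0, 0, 0, 0.3])

```text
time: 7.9
ee_pos: [0.5891, 0.3466, 0.1287]
tcp_rot: [179.6, -0.1, 102.3]
wrist_force: [-0.3, 0.5, -1.4]
opening: 0.0433
```

```bash
python3 - <<'E'
from h import *
c=snap('wrist','wr2.png'); c=snap('scene','s3.png')
delta([.600,-.016,.125],[180,0,5.2])
E
```

```text
shift u [  0.408 -12.061   0.065]
turn u [ 1.1000e-02  1.4000e-02 -1.6183e+01]
q [ 30.5  22.6  19.1  86.4  -0.  108.2] ee [0.5878 0.3458 0.1231] rot [179.91   0.   102.3 ] F [ 0.81 -0.35 -2.76] t 8.0 op 0.0435
```

View pics/wr2.png

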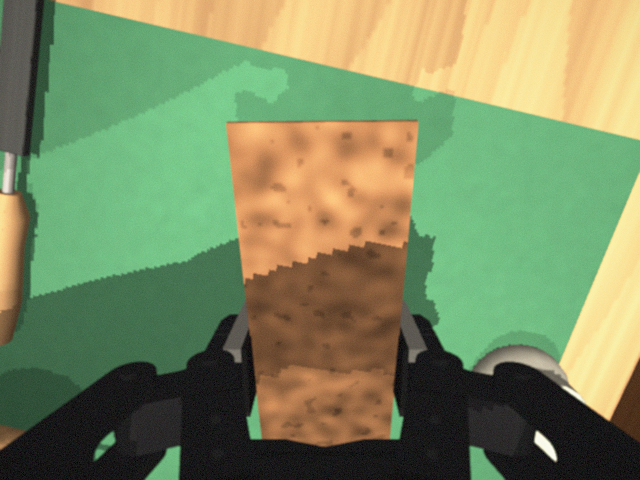

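View pics/s3.png

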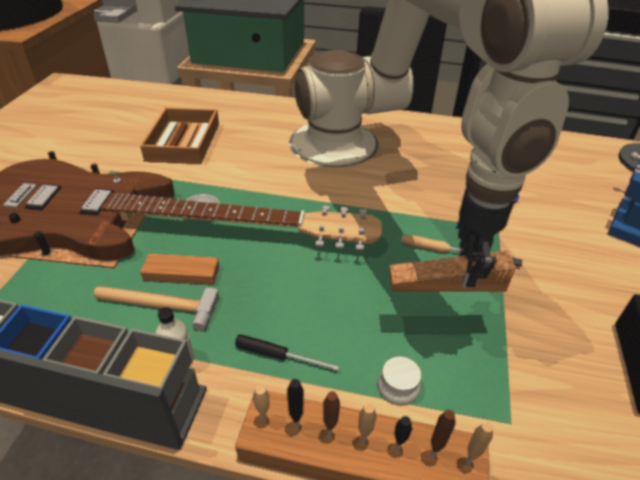

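```bash
python3 - <<'E'
from h import *
c=camera('wrist')
a=at(c,228,122,.1664);b=at(c,418,121,.1664);print(a,b,np.linalg.norm(a-b),np.degrees(np.arctan2(*(b-a)[[1,0]])))
o=bot.get_obs(); d=(a+b)/2-o['ee_pos']; y=np.radians(102.3); print('along',d[0]*np.cos(y)+d[1]*np.sin(y),'cross',-d[0]*np.sin(y)+d[1]*np.cos(y))
a=at(c,258,420,.13);b=at(c,394,420,.13);print(np.linalg.norm(a-b))
E
```

```text
[0.55091255 0.41092552 0.1664    ] [0.59299681 0.42030912 0.1664    ] 0.04311770402258962 12.56972295935032
along 0.07176329628515432 cross -4.2613321815432315e-05
0.05211774027633968
```

Emit:
apply_moves(targets=[0.03, -1.0, 0.5, 0, 0, -1.35, 0.3, 0.05, -2.0, 0.7, 0, 0, -2.7, 0.3, 0.08, -3.0, 0.7, 0, 0, -4.05, 0.3, 0.1, -4.0, 0.7, 0, 0, -5.4, 0.3, 0.1, -5.0, 0.7, 0, 0, -6.7, 0.3])

```text
time: 8.55
ee_pos: [0.5895, 0.1942, 0.1409]
tcp_rot: [-179.9, 0.2, 61.8]
wrist_force: [-0.5, -0.5, -2.5]
opening: 0.0434
```

Emit:
apply_moves(targets=[0.03, -1.0, 0, 0, 0, -1.35, 0.3, 0.05, -2.0, 0, 0, 0, -2.7, 0.3, 0.08, -3.0, 0, 0, 0, -4.05, 0.3, 0.1, -4.0, 0, 0, 0, -5.4, 0.3, 0.1, -5.0, 0, 0, 0, -6.7, 0.3])

```text
time: 9.05
ee_pos: [0.5925, 0.0443, 0.141]
tcp_rot: [-180.0, 0.2, 21.6]
wrist_force: [1.2, -0.2, -1.5]
opening: 0.0437
```

```bash
python3 - <<'E'
from h import *
delta([.5953,-.0168,.025],[180,0,5.0])
E
```

```text
shift u [ 0.095 -2.038 -3.866]
turn u [ 0.    -0.035 -2.76 ]
q [  4.3  10.4   6.1  85.9  -0.  162.7] ee [0.5925 0.0443 0.141 ] rot [-179.95    0.2    21.56] F [ 1.23 -0.2  -1.51] t 9.05 op 0.0437
```

Emit:
apply_moves(targets=[0.05, -1.0, 0, 0, -0.01, -1.35, 0.3, 0.1, -2.04, -0.2, 0, -0.03, -2.7, 0.3, 0.1, -2.04, -1.4, 0, -0.03, -2.76, 0.3, 0.1, -2.04, -2.6, 0, -0.03, -2.76, 0.3, 0.1, -2.04, -3.6, 0, -0.03, -2.76, 0.3])

```text
time: 9.55
ee_pos: [0.5946, -0.016, 0.0312]
tcp_rot: [180.0, 0.1, 5.3]
wrist_force: [-0.3, -0.7, -1.6]
opening: 0.0432
```

```bash
python3 - <<'E'
from h import *
c=snap('wrist','wr3.png'); c=snap('top','t3.png')
cv2.imwrite('pics/t3c.png',cv2.resize(c['img'][150:300,230:420],None,fx=4,fy=4,interpolation=2)[:,:,::-1])
delta([.5953,-.0168,.0152],[180,0,5.0])
E
```

```text
shift u [ 0.096 -0.039 -0.449]
turn u [ 0.003 -0.074 -0.053]
q [ -1.5  12.1  -4.4  73.9  -0.  173.2] ee [ 0.5924 -0.0156  0.0287] rot [-179.98    0.45    5.32] F [-0.59 -0.38 -2.57] t 9.65 op 0.0433
```

View pics/wr3.png

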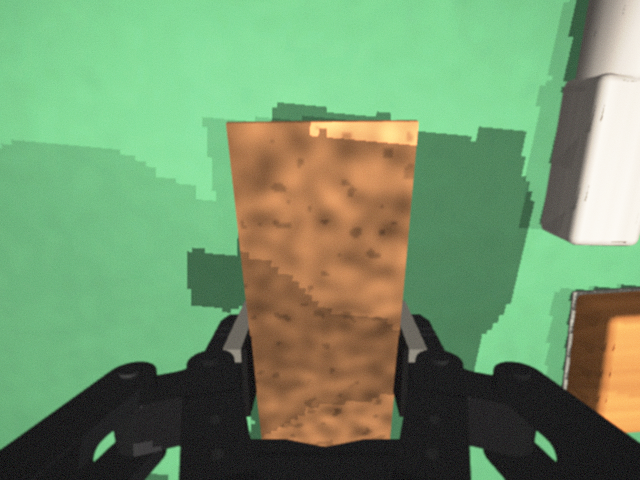

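View pics/t3c.png

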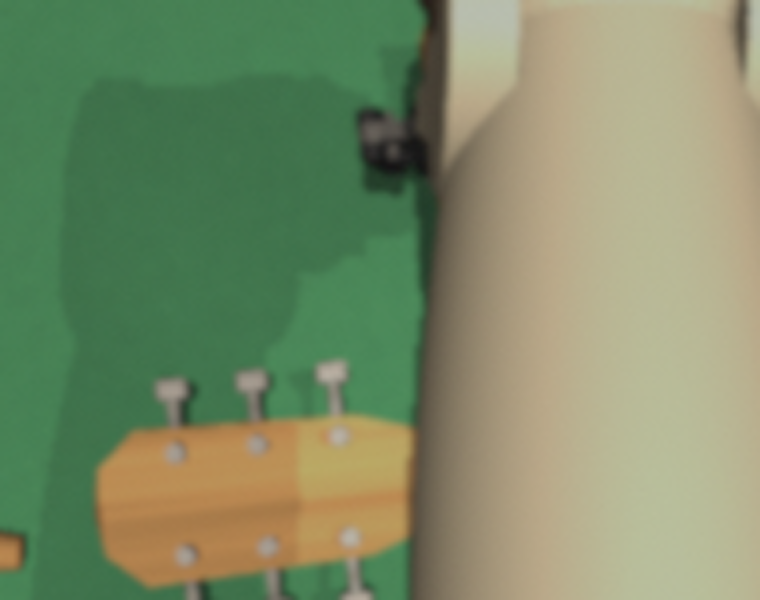

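Emit:
apply_moves(targets=[0.0, 0.0, -0.2, 0, -0.07, -0.05, 0.3, 0.0, 0, -0.3, 0, -0.07, -0.05, 0.3, 0, 0, -0.4, 0, -0.07, -0.05, 0.3, 0, 0, -0.4, 0, -0.07, -0.05, 0.3])

```text
time: 10.05
ee_pos: [0.5968, -0.0155, 0.0236]
tcp_rot: [179.9, -0.6, 5.0]
wrist_force: [-0.5, -0.1, -1.6]
opening: 0.0434
```

```bash
python3 - <<'E'
from h import *
c=snap('scene','s4.png')
cv2.imwrite('pics/s4c.png',cv2.resize(c['img'][170:320,200:420],None,fx=3.6,fy=3.6,interpolation=2)[:,:,::-1])
delta([.5953,-.0168,.0152],[180,0,5.0])
E
```

```text
shift u [-0.051 -0.043 -0.281]
turn u [ 0.007  0.104 -0.007]
q [ -1.5  11.8  -5.3  72.2  -0.  173.5] ee [ 0.5968 -0.0155  0.0236] rot [179.91  -0.62   5.04] F [ 0.16 -0.23 -1.62] t 10.1 op 0.0434
```

View pics/s4c.png

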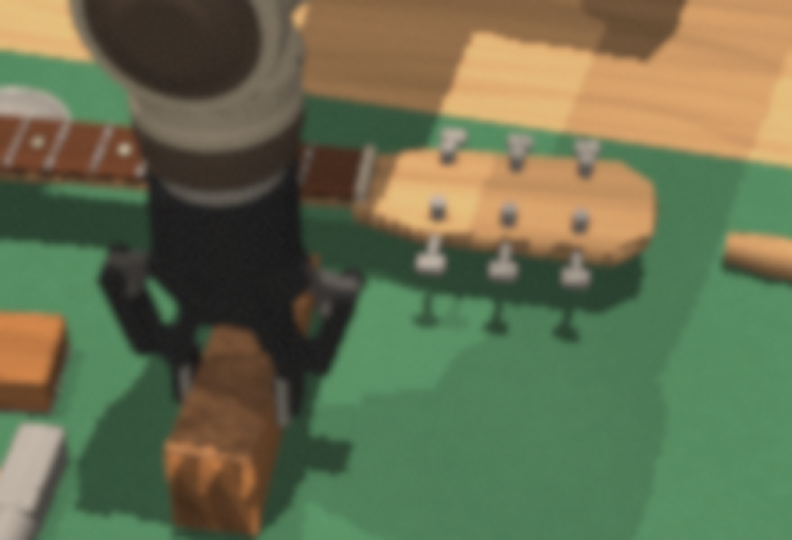

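Emit:
apply_moves(targets=[0, 0, 0, 0, 0, 0, 0.3, 0, 0, 0, 0, 0, 0, 0.3])

```text
time: 10.3
ee_pos: [0.5967, -0.0156, 0.0233]
tcp_rot: [179.9, -0.6, 5.0]
wrist_force: [1.2, -0.1, -1.3]
opening: 0.0433
```

```bash
python3 - <<'E'
from h import *
for _ in range(2):
  camera('scene'); delta([.5953,-.0168,.0152],[180,0,5.0])
E
```

```text
shift u [-0.045 -0.041 -0.267]
turn u [ 0.006  0.099 -0.006]
q [ -1.5  11.8  -5.4  72.2  -0.  173.5] ee [ 0.5967 -0.0156  0.0232] rot [179.91  -0.59   5.04] F [ 0.23 -0.05 -2.14] t 10.35 op 0.0436
shift u [-0.042 -0.042 -0.263]
turn u [ 0.006  0.097 -0.006]
q [ -1.5  11.8  -5.4  72.2  -0.  173.5] ee [ 0.5966 -0.0155  0.0231] rot [179.91  -0.58   5.04] F [-0.12  0.43 -1.84] t 10.4 op 0.0435
```

Emit:
apply_moves(targets=[-0.03, -0.04, -0.1, 0, 0.09, 0, 0.3, -0.03, -0.04, -0.18, 0, 0.09, 0, 0.3, -0.03, -0.04, -0.18, 0, 0.09, 0, 0.3, -0.03, -0.04, -0.18, 0, 0.09, 0, 0.3])

```text
time: 10.8
ee_pos: [0.5954, -0.0168, 0.0172]
tcp_rot: [180.0, 0.0, 5.0]
wrist_force: [0.0, -0.1, -1.9]
opening: 0.0435
```

```bash
python3 - <<'E'
from h import *
for _ in range(2):
  camera('scene'); delta([.5953,-.0168,.0152],[180,0,5.0])
E
```

```text
shift u [-0.007  0.    -0.073]
turn u [ 0.006  0.003 -0.005]
q [ -1.6  12.4  -5.3  72.3  -0.  173.4] ee [ 0.5955 -0.0168  0.0174] rot [ 1.7996e+02 -1.0000e-02  5.0300e+00] F [ 0.04 -1.02 -1.39] t 10.85 op 0.0434
shift u [-0.009 -0.001 -0.077]
turn u [ 0.006  0.004 -0.006]
q [ -1.6  12.4  -5.3  72.3  -0.  173.4] ee [ 0.5956 -0.0168  0.0175] rot [ 1.7996e+02 -2.0000e-02  5.0400e+00] F [-0.97  0.19 -2.61] t 10.9 op 0.0433
```

Emit:
apply_moves(targets=[-0.4, -0.035, 0, 0, 0, 0, 0.3, -1.0, -0.09, 0, 0, 0, 0, 0.3, -1.7, -0.155, 0, 0, 0, 0, 0.3, -2.3, -0.21, 0, 0, 0, 0, 0.3, -2.82, -0.257, 0, 0, 0, 0, 0.3])

```text
time: 11.4
ee_pos: [0.5101, -0.0245, 0.0176]
tcp_rot: [180.0, -0.0, 5.0]
wrist_force: [-0.7, 0.4, -1.2]
opening: 0.0434
```

Emit:
apply_moves(targets=[0, 0, -0.04, 0, 0, 0, 0.3, 0, 0, -0.07, 0, 0, 0, 0.3, 0, 0, -0.07, 0, 0, 0, 0.3])

```text
time: 11.7
ee_pos: [0.5117, -0.0244, 0.0154]
tcp_rot: [180.0, -0.1, 5.0]
wrist_force: [-0.2, 0.8, -2.4]
opening: 0.043
```

```bash
python3 - <<'E'
from h import *
c=snap('scene','s5.png')
cv2.imwrite('pics/s5c.png',cv2.resize(c['img'][170:320,200:420],None,fx=3.6,fy=3.6,interpolation=2)[:,:,::-1])
delta([.5108,-.0245,.015],[180,0,5.0])
E
```

```text
shift u [-0.028 -0.003 -0.012]
turn u [ 0.006  0.007 -0.007]
q [ -2.7   1.3 -17.7  70.9  -0.  172.2] ee [ 0.5116 -0.0244  0.0154] rot [ 1.7996e+02 -4.0000e-02  5.0400e+00] F [-0.23 -0.53 -1.81] t 11.75 op 0.0437
```

View pics/s5c.png

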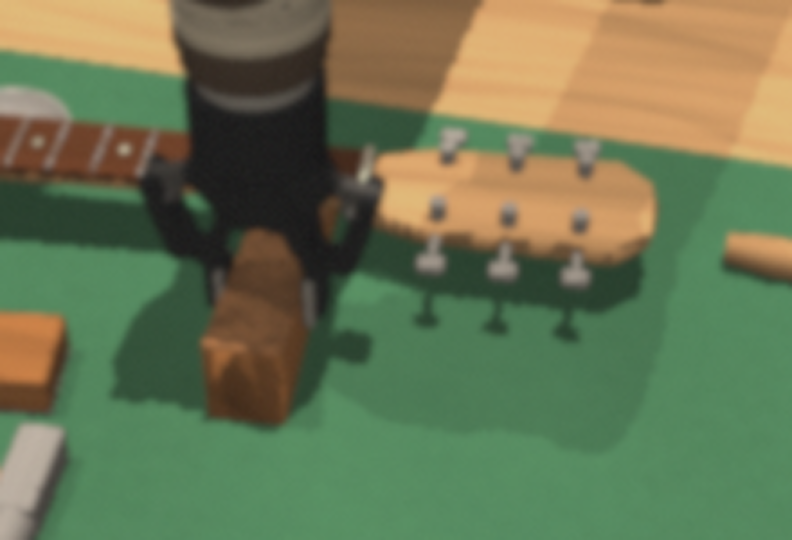

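Emit:
apply_moves(targets=[0, 0, -0.03, 0, 0, 0, 0.3, 0, 0, -0.03, 0, 0, 0, 0.3])

```text
time: 11.95
ee_pos: [0.5117, -0.0244, 0.015]
tcp_rot: [180.0, -0.1, 5.0]
wrist_force: [-0.1, 0.3, 2.9]
opening: 0.0431
```

Emit:
apply_moves(targets=[0, 0, 0, 0, 0, 0, 0.75, 0, 0, 0, 0, 0, 0, 0.75, 0, 0, 0, 0, 0, 0, 0.75, 0, 0, 1.0, 0, 0, 0, 0.75, 0, 0, 2.0, 0, 0, 0, 0.75])

```text
time: 12.45
ee_pos: [0.5102, -0.0245, 0.0744]
tcp_rot: [180.0, 0.1, 5.0]
wrist_force: [0.2, 0.4, 0.6]
opening: 0.0642
```

Emit:
apply_moves(targets=[0, 0, 0.7, 0, 0, 0, 0.4, 1.0, 0.09, 0.8, 0, 0.4, 0, 0.19, 2.2, 0.2, 0.8, -0.05, 0.8, 0, 0.19, 3.4, 0.31, 0.6, -0.12, 1.33, 0.03, 0.19, 3.9, 0.35, 0.4, -0.12, 1.33, 0.03, 0.19])

```text
time: 12.95
ee_pos: [0.6303, -0.0136, 0.0822]
tcp_rot: [180.0, 8.3, 5.2]
wrist_force: [-0.3, -0.3, -0.6]
opening: 0.0162
```

```bash
python3 - <<'E'
from h import *
c=snap('wrist','wr4.png')
c=snap('scene','s6.png')
cv2.imwrite('pics/s6c.png',cv2.resize(c['img'][170:320,200:420],None,fx=3.6,fy=3.6,interpolation=2)[:,:,::-1])
delta([.628,-.0138,.018],(R.from_rotvec([0,np.radians(0),0])*R.from_euler('z',5.2,degrees=True)*R.from_euler('y',8,degrees=True)*R.from_euler('x',180,degrees=True)).as_euler('xyz',degrees=True))
E
```

```text
shift u [-0.03  -0.003 -2.17 ]
turn u [ 0.006 -0.036 -0.008]
q [ -0.8  24.   16.1  90.3  -0.9 174. ] ee [ 0.6289 -0.0137  0.0831] rot [179.98   8.22   5.24] F [-0.46 -1.67  0.43] t 13.05 op 0.0161
```

View pics/wr4.png

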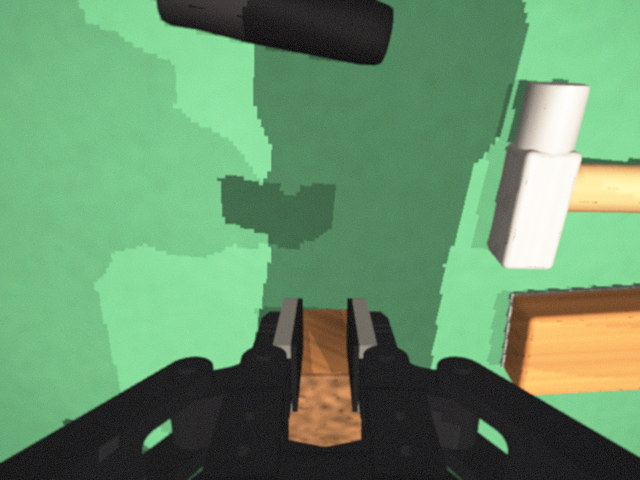

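View pics/s6c.png

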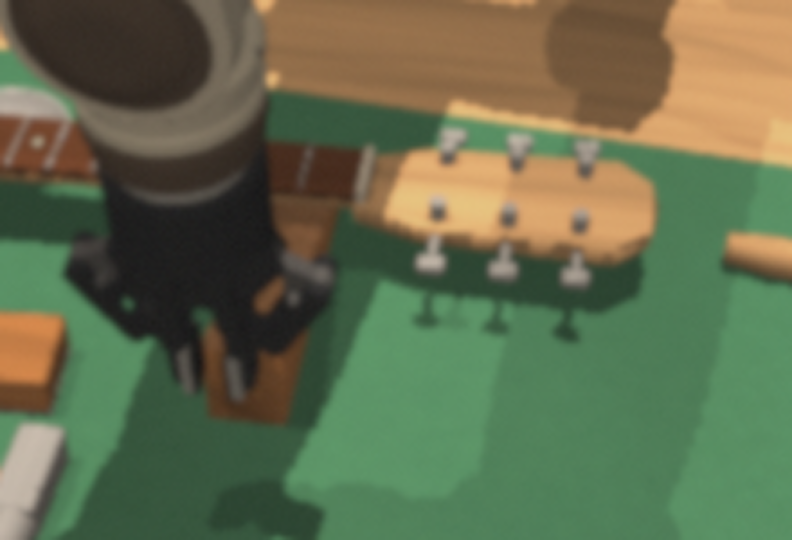

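Emit:
apply_moves(targets=[0, 0, -1.0, 0, 0, 0, 0.19, 0, 0, -1.7, 0, 0, 0, 0.19, -0.03, 0, -2.1, 0, 0, 0, 0.19, -0.03, 0, -2.12, 0, -0.03, 0, 0.19, -0.03, 0, -2.12, 0, -0.03, 0, 0.19])

```text
time: 13.55
ee_pos: [0.6269, -0.0141, 0.0243]
tcp_rot: [179.9, 7.7, 5.2]
wrist_force: [-0.2, -1.2, -0.3]
opening: 0.0162
```

```bash
python3 - <<'E'
from h import *
delta([.628,-.0138,.018],(R.from_euler('z',5.2,degrees=True)*R.from_euler('y',8,degrees=True)*R.from_euler('x',180,degrees=True)).as_euler('xyz',degrees=True))
E
```

```text
shift u [ 0.035  0.009 -0.209]
turn u [ 0.007  0.046 -0.003]
q [ -0.9  24.3  10.   83.4  -0.9 174. ] ee [ 0.6269 -0.0141  0.0243] rot [179.93   7.73   5.21] F [-0.2  -1.15 -0.34] t 13.55 op 0.0162
```

Emit:
apply_moves(targets=[0, 0, -0.15, 0, 0.03, 0, 0.19, -0.2, -0.018, -0.15, 0, 0.03, 0, 0.19, -0.4, -0.036, -0.15, 0, 0.03, 0, 0.19, -0.6, -0.055, -0.15, 0, 0.03, 0, 0.19, -0.8, -0.073, -0.15, 0, 0.03, 0, 0.19])

```text
time: 14.05
ee_pos: [0.6024, -0.0162, 0.0186]
tcp_rot: [180.0, 8.0, 5.2]
wrist_force: [-0.4, -0.1, 0.6]
opening: 0.0164
```

Emit:
apply_moves(targets=[-0.1, -0.009, 0, 0, 0, 0, 0.19, -0.2, -0.018, 0, 0, 0, 0, 0.19, -0.3, -0.027, 0, 0, 0, 0, 0.19, -0.4, -0.036, 0, 0, 0, 0, 0.19])

```text
time: 14.45
ee_pos: [0.5911, -0.0173, 0.0184]
tcp_rot: [180.0, 8.0, 5.2]
wrist_force: [2.1, 0.4, 0.4]
opening: 0.0162
```

```bash
python3 - <<'E'
from h import *
c=snap('wrist','wr5.png')
c=snap('scene','s7.png')
cv2.imwrite('pics/s7c.png',cv2.resize(c['img'][170:320,200:420],None,fx=3.6,fy=3.6,interpolation=2)[:,:,::-1])
delta([.628,-.0138,.018])
E
```

```text
shift u [ 1.238  0.115 -0.014]
q [ -1.2  19.8   3.4  81.6  -0.9 173.6] ee [ 0.5909 -0.0173  0.0184] rot [179.95   7.99   5.22] F [0.03 0.13 1.08] t 14.55 op 0.0166
```

View pics/s7c.png

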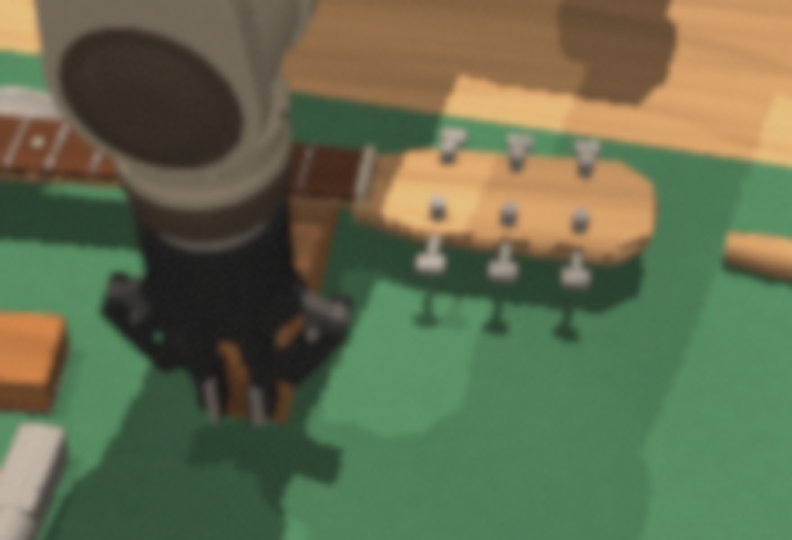

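View pics/wr5.png

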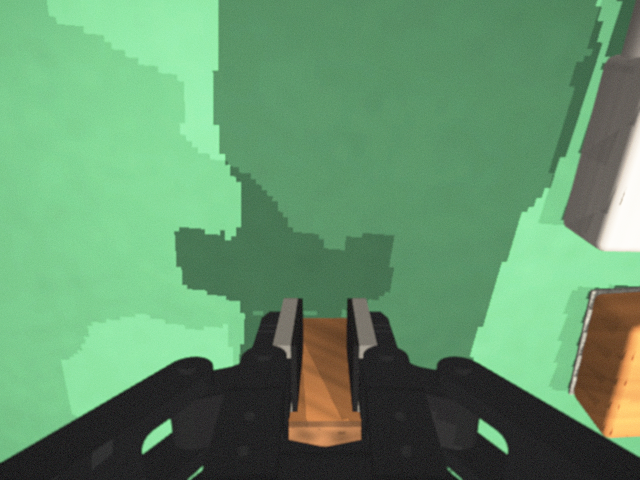

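Emit:
apply_moves(targets=[-0.1, -0.009, 0, 0, 0, 0, 0.19, -0.2, -0.018, 0, 0, 0, 0, 0.19, -0.3, -0.027, 0, 0, 0, 0, 0.19, -0.4, -0.036, 0, 0, 0, 0, 0.19, -0.5, -0.045, 0, 0, 0, 0, 0.19])

```text
time: 15.05
ee_pos: [0.5758, -0.0186, 0.0184]
tcp_rot: [180.0, 8.0, 5.2]
wrist_force: [2.2, -0.2, 0.3]
opening: 0.0161
```

Emit:
apply_moves(targets=[-0.1, -0.009, 0, 0, 0, 0, 0.19, -0.2, -0.018, 0, 0, 0, 0, 0.19, -0.25, -0.023, 0, 0, 0, 0, 0.19, -0.3, -0.027, 0, 0, 0, 0, 0.19])

```text
time: 15.45
ee_pos: [0.5669, -0.0194, 0.0184]
tcp_rot: [180.0, 8.0, 5.2]
wrist_force: [1.2, -0.2, 0.5]
opening: 0.0159
```

Emit:
apply_moves(targets=[-0.05, -0.0045, 0, 0, 0, 0, 0.19, -0.1, -0.009, 0, 0, 0, 0, 0.19, -0.15, -0.0135, 0, 0, 0, 0, 0.19, -0.2, -0.018, 0, 0, 0, 0, 0.19, -0.25, -0.0225, 0, 0, 0, 0, 0.19])

```text
time: 15.95
ee_pos: [0.5595, -0.0201, 0.0184]
tcp_rot: [180.0, 8.0, 5.2]
wrist_force: [1.6, 0.4, 0.8]
opening: 0.016
```

Emit:
apply_moves(targets=[-0.03, -0.003, 0, 0, 0, 0, 0.19, -0.06, -0.0055, 0, 0, 0, 0, 0.19, -0.09, -0.008, 0, 0, 0, 0, 0.19])

```text
time: 16.25
ee_pos: [0.5568, -0.0203, 0.0184]
tcp_rot: [180.0, 8.0, 5.2]
wrist_force: [2.7, 0.7, 0.6]
opening: 0.0161
```

Emit:
apply_moves(targets=[-0.03, -0.003, 0, 0, 0, 0, 0.19, -0.06, -0.0055, 0, 0, 0, 0, 0.19, -0.08, -0.007, 0, 0, 0, 0, 0.19])

```text
time: 16.55
ee_pos: [0.5544, -0.0205, 0.0184]
tcp_rot: [180.0, 8.0, 5.2]
wrist_force: [1.0, 0.7, 0.9]
opening: 0.0162
```

Emit:
apply_moves(targets=[-0.03, -0.003, 0, 0, 0, 0, 0.19, -0.06, -0.0055, 0, 0, 0, 0, 0.19, -0.08, -0.007, 0, 0, 0, 0, 0.19])

```text
time: 16.85
ee_pos: [0.552, -0.0208, 0.0184]
tcp_rot: [180.0, 8.0, 5.2]
wrist_force: [2.2, 0.1, 0.1]
opening: 0.0162
```

Emit:
apply_moves(targets=[-0.03, -0.003, 0, 0, 0, 0, 0.19, -0.06, -0.0055, 0, 0, 0, 0, 0.19, -0.08, -0.007, 0, 0, 0, 0, 0.19])

```text
time: 17.15
ee_pos: [0.5496, -0.021, 0.0184]
tcp_rot: [180.0, 8.0, 5.2]
wrist_force: [1.9, 0.1, 0.2]
opening: 0.0163
```

Emit:
apply_moves(targets=[-0.03, -0.003, 0, 0, 0, 0, 0.19, -0.06, -0.0055, 0, 0, 0, 0, 0.19, -0.07, -0.0065, 0, 0, 0, 0, 0.19])

```text
time: 17.45
ee_pos: [0.5474, -0.0212, 0.0184]
tcp_rot: [180.0, 8.0, 5.2]
wrist_force: [0.8, 0.0, 0.4]
opening: 0.0162
```

Emit:
apply_moves(targets=[-0.03, -0.003, 0, 0, 0, 0, 0.19, -0.06, -0.0055, 0, 0, 0, 0, 0.19, -0.07, -0.0065, 0, 0, 0, 0, 0.19])

```text
time: 17.75
ee_pos: [0.5454, -0.0214, 0.0184]
tcp_rot: [180.0, 8.0, 5.2]
wrist_force: [2.3, 0.5, 0.4]
opening: 0.0162
```

Emit:
apply_moves(targets=[-0.03, -0.003, 0, 0, 0, 0, 0.19, -0.06, -0.0055, 0, 0, 0, 0, 0.19, -0.07, -0.0065, 0, 0, 0, 0, 0.19])

```text
time: 18.05
ee_pos: [0.5432, -0.0216, 0.0184]
tcp_rot: [180.0, 8.0, 5.2]
wrist_force: [1.3, 0.7, 0.9]
opening: 0.0163
```

Emit:
apply_moves(targets=[-0.03, -0.003, 0, 0, 0, 0, 0.19, -0.06, -0.0055, 0, 0, 0, 0, 0.19, -0.07, -0.0065, 0, 0, 0, 0, 0.19])

```text
time: 18.35
ee_pos: [0.5411, -0.0217, 0.0184]
tcp_rot: [180.0, 8.0, 5.2]
wrist_force: [1.3, -0.1, -0.2]
opening: 0.016
```

Emit:
apply_moves(targets=[-0.03, -0.003, 0, 0, 0, 0, 0.19, -0.06, -0.0055, 0, 0, 0, 0, 0.19, -0.07, -0.0065, 0, 0, 0, 0, 0.19])

```text
time: 18.65
ee_pos: [0.5391, -0.0219, 0.0184]
tcp_rot: [180.0, 8.0, 5.2]
wrist_force: [1.1, 0.5, -0.0]
opening: 0.0162
```

Emit:
apply_moves(targets=[-0.03, -0.003, 0, 0, 0, 0, 0.19, -0.06, -0.0055, 0, 0, 0, 0, 0.19, -0.07, -0.0065, 0, 0, 0, 0, 0.19])

```text
time: 18.95
ee_pos: [0.537, -0.0221, 0.0184]
tcp_rot: [180.0, 8.0, 5.2]
wrist_force: [1.5, -0.2, 0.6]
opening: 0.0164
```

```bash
python3 - <<'E'
from h import *
c=snap('scene','s8.png')
cv2.imwrite('pics/s8c.png',cv2.resize(c['img'][170:320,200:420],None,fx=3.6,fy=3.6,interpolation=2)[:,:,::-1])
delta()
E
```

```text
q [ -1.8  12.7  -5.4  79.9  -1.  173. ] ee [ 0.5369 -0.0221  0.0184] rot [179.96   8.     5.22] F [0.7  0.49 0.15] t 19.0 op 0.0158
```

View pics/s8c.png

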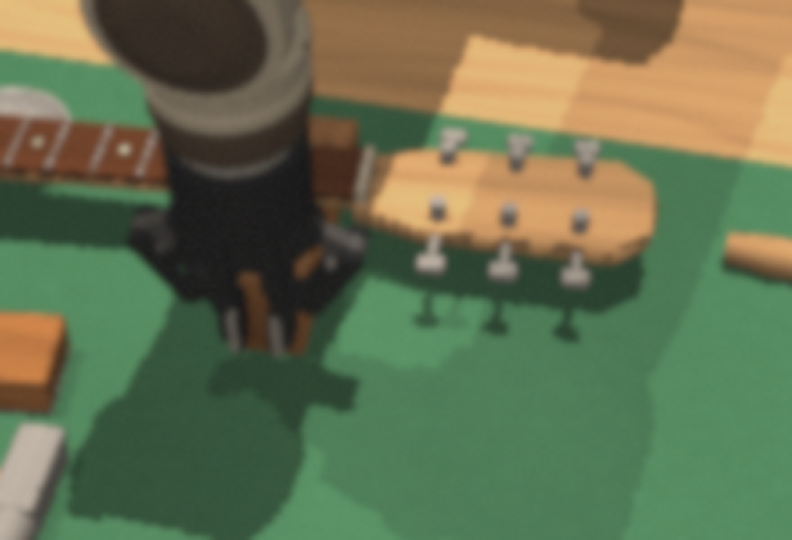

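Emit:
apply_moves(targets=[-0.03, -0.003, 0, 0, 0, 0, 0.19, -0.05, -0.0045, 0, 0, 0, 0, 0.19])

```text
time: 19.2
ee_pos: [0.5355, -0.0223, 0.0184]
tcp_rot: [180.0, 8.0, 5.2]
wrist_force: [0.7, -0.2, 0.7]
opening: 0.016
```

Emit:
apply_moves(targets=[-0.03, -0.003, 0, 0, 0, 0, 0.19, -0.06, -0.0055, 0, 0, 0, 0, 0.19])

```text
time: 19.4
ee_pos: [0.5338, -0.0224, 0.0184]
tcp_rot: [180.0, 8.0, 5.2]
wrist_force: [3.2, 1.0, 0.2]
opening: 0.0162
```

Emit:
apply_moves(targets=[-0.02, -0.002, 0, 0, 0, 0, 0.19, -0.04, -0.0035, 0, 0, 0, 0, 0.19])

```text
time: 19.6
ee_pos: [0.5327, -0.0225, 0.0184]
tcp_rot: [180.0, 8.0, 5.2]
wrist_force: [4.2, 0.4, -0.8]
opening: 0.016
```

Emit:
apply_moves(targets=[-0.02, -0.002, 0, 0, 0, 0, 0.19, -0.02, -0.002, 0, 0, 0, 0, 0.19])

```text
time: 19.8
ee_pos: [0.5321, -0.0225, 0.0184]
tcp_rot: [180.0, 8.0, 5.2]
wrist_force: [4.1, 0.9, 0.0]
opening: 0.0163
```

```bash
python3 - <<'E'
from h import *
for _ in range(3): camera('scene'); delta()
E
```

```text
q [ -1.9  12.   -6.2  79.8  -1.  173. ] ee [ 0.5321 -0.0226  0.0184] rot [179.96   7.97   5.22] F [4.57 0.03 0.05] t 19.85 op 0.0162
q [ -1.9  12.   -6.1  79.8  -1.  173. ] ee [ 0.5321 -0.0225  0.0184] rot [179.96   7.98   5.22] F [ 3.09  0.49 -0.31] t 19.9 op 0.0168
q [ -1.9  12.   -6.1  79.8  -1.  173. ] ee [ 0.5321 -0.0226  0.0184] rot [179.96   7.98   5.22] F [ 2.39  0.82 -1.41] t 19.95 op 0.0163
```

Emit:
apply_moves(targets=[-0.02, -0.002, 0, 0, 0, 0, 0.19])

```text
time: 20.05
ee_pos: [0.5316, -0.0226, 0.0184]
tcp_rot: [180.0, 8.0, 5.2]
wrist_force: [5.2, 1.2, -0.5]
opening: 0.0162
```

Emit:
apply_moves(targets=[-0.02, -0.002, 0, 0, 0, 0, 0.19])

```text
time: 20.15
ee_pos: [0.531, -0.0227, 0.0184]
tcp_rot: [180.0, 8.0, 5.2]
wrist_force: [5.3, 0.5, -1.4]
opening: 0.0162
```

Emit:
apply_moves(targets=[-0.02, -0.002, 0, 0, 0, 0, 0.19])

```text
time: 20.25
ee_pos: [0.5304, -0.0228, 0.0184]
tcp_rot: [180.0, 8.0, 5.2]
wrist_force: [5.6, -0.1, -0.6]
opening: 0.0162
```

Emit:
apply_moves(targets=[-0.02, -0.002, 0, 0, 0, 0, 0.19])

```text
time: 20.35
ee_pos: [0.5299, -0.0228, 0.0184]
tcp_rot: [180.0, 7.9, 5.2]
wrist_force: [6.0, -0.2, -0.8]
opening: 0.0162
```

Emit:
apply_moves(targets=[-0.02, -0.002, 0, 0, 0, 0, 0.19])

```text
time: 20.45
ee_pos: [0.5294, -0.0228, 0.0185]
tcp_rot: [180.0, 7.9, 5.2]
wrist_force: [5.9, 1.2, -1.1]
opening: 0.0159
```

Emit:
apply_moves(targets=[-0.02, -0.002, 0, 0, 0, 0, 0.19])

```text
time: 20.55
ee_pos: [0.5289, -0.0228, 0.0184]
tcp_rot: [180.0, 7.9, 5.2]
wrist_force: [6.8, 0.5, -2.4]
opening: 0.016
```

```bash
python3 - <<'E'
from h import *
for _ in range(2): c=camera('scene'); delta()
cv2.imwrite('pics/s9c.png',cv2.resize(c['img'][170:320,200:420],None,fx=3.6,fy=3.6,interpolation=2)[:,:,::-1])
E
```

```text
q [ -1.9  11.5  -6.7  79.6  -1.  172.9] ee [ 0.5288 -0.0229  0.0185] rot [179.96   7.92   5.22] F [ 6.9   0.6  -2.18] t 20.6 op 0.0162
q [ -1.9  11.5  -6.7  79.6  -1.  172.9] ee [ 0.5288 -0.0229  0.0185] rot [179.96   7.92   5.22] F [ 5.99  0.72 -1.17] t 20.65 op 0.0159
```

View pics/s9c.png

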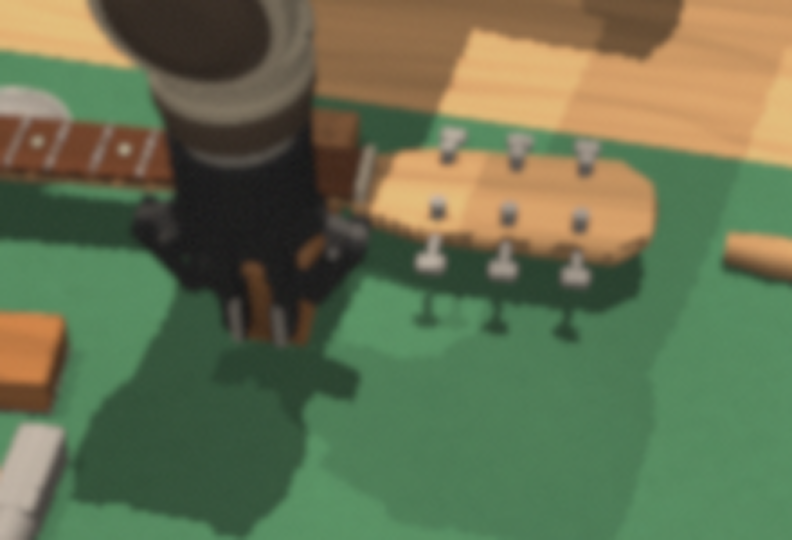

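```bash
python3 - <<'E'
from h import *
c=snap('scene','s10.png'); g=lambda f: cv2.cvtColor(cv2.imread('pics/'+f),cv2.COLOR_BGR2GRAY).astype(np.float32)[195:255,312:385]
b=g('s10.png')
w=cv2.createHanningWindow((73,60),cv2.CV_32F)
for f in['scene0.png','s3.png','s6.png','s7.png','s8.png']: print(f,cv2.phaseCorrelate(g(f),b,w))
print(proj(c,[.42,.1,.06]),proj(c,[.42,.1,.062]),proj(c,[.418,.1,.06]))
E
```

```text
scene0.png ((0.4377243514290683, -0.04409758675214093), 0.8808045921325683)
s3.png ((0.585634580180276, -0.23801005688048704), 0.6412752872043186)
s6.png ((0.4885633240168943, -0.12991672500556462), 0.8247703060574002)
s7.png ((0.487129225077382, -0.2112406036496104), 0.9073460028966268)
s8.png ((0.5202426755244502, -0.07251605509778969), 0.9262037523057726)
(np.float64(341.5000707350823), np.float64(222.24203813491962)) (np.float64(341.54306714458494), np.float64(221.52607287219388)) (np.float64(341.6719608906079), np.float64(221.65753948861482))
```

Emit:
apply_moves(targets=[-0.02, -0.002, 0, 0, 0, 0, 0.19])

```text
time: 20.8
ee_pos: [0.5284, -0.0229, 0.0185]
tcp_rot: [180.0, 7.9, 5.2]
wrist_force: [6.6, 0.8, -2.1]
opening: 0.0159
```

Emit:
apply_moves(targets=[-0.02, -0.002, 0, 0, 0, 0, 0.19])

```text
time: 20.9
ee_pos: [0.5279, -0.023, 0.0184]
tcp_rot: [180.0, 7.9, 5.2]
wrist_force: [8.1, 1.6, -1.2]
opening: 0.0166
```

```bash
python3 - <<'E'
from h import *
c=snap('scene','s11.png'); g=lambda f: cv2.cvtColor(cv2.imread('pics/'+f),cv2.COLOR_BGR2GRAY).astype(np.float32)
b=g('s11.png')
# template regions: near tuners, headstock right end, and reference (block, file)
for nm,(v0,v1,u0,u1) in {'tuner1':(230,250,312,328),'tuner3':(230,252,350,370),'end':(205,245,365,385),'farT':(200,222,340,372),'fileREF':(230,260,398,450),'block':(250,290,138,222),'body':(195,220,100,128)}.items():
  out=[]
  for f in['scene0.png','s8.png','s9.png' if 0 else 's7.png']:
    a=g(f)[v0:v1,u0:u1]; a=cv2.resize(a,None,fx=8,fy=8,interpolation=2); B=cv2.resize(b[v0-4:v1+4,u0-4:u1+4],None,fx=8,fy=8,interpolation=2)
    r=cv2.matchTemplate(B,a,cv2.TM_CCOEFF_NORMED); _,m,_,l=cv2.minMaxLoc(r); out.append((l[0]/8-4,l[1]/8-4,round(m,2)))
  print(nm,out)
E
```

```text
tuner1 [(-0.125, -0.125, 1.0), (0.0, -0.125, 1.0), (0.0, -0.125, 1.0)]
tuner3 [(0.0, 0.0, 1.0), (0.0, -0.125, 1.0), (0.0, -0.125, 1.0)]
end [(-0.125, 0.0, 0.99), (0.0, -0.125, 1.0), (0.0, -0.125, 1.0)]
farT [(-0.125, 0.0, 0.95), (0.0, -0.125, 1.0), (0.0, -0.125, 1.0)]
fileREF [(0.0, 0.0, 1.0), (0.0, 0.0, 1.0), (-0.125, 0.0, 1.0)]
block [(0.0, 0.0, 1.0), (0.0, 0.0, 1.0), (0.0, 0.0, 1.0)]
body [(0.0, 0.0, 1.0), (0.0, 0.0, 1.0), (0.0, 0.0, 1.0)]
```

Emit:
apply_moves(targets=[-0.02, -0.002, 0, 0, 0, 0, 0.19])

```text
time: 21.05
ee_pos: [0.5274, -0.023, 0.0185]
tcp_rot: [180.0, 7.9, 5.2]
wrist_force: [7.4, 0.5, -2.9]
opening: 0.0163
```

Emit:
apply_moves(targets=[-0.02, -0.002, 0, 0, 0, 0, 0.19])

```text
time: 21.15
ee_pos: [0.5269, -0.0231, 0.0185]
tcp_rot: [180.0, 7.9, 5.2]
wrist_force: [8.6, 1.6, -3.2]
opening: 0.0162
```

Emit:
apply_moves(targets=[-0.02, -0.002, 0, 0, 0, 0, 0.19])

```text
time: 21.25
ee_pos: [0.5263, -0.0231, 0.0185]
tcp_rot: [180.0, 7.9, 5.2]
wrist_force: [8.6, 0.7, -2.1]
opening: 0.0165
```

Emit:
apply_moves(targets=[-0.02, -0.002, 0, 0, 0, 0, 0.19])

```text
time: 21.35
ee_pos: [0.5258, -0.0232, 0.0185]
tcp_rot: [180.0, 7.9, 5.2]
wrist_force: [8.9, 1.3, -3.2]
opening: 0.0165
```

```bash
python3 - <<'E'
from h import *
for _ in range(3): c=camera('wrist'); delta()
cv2.imwrite('pics/wr6.png',c['img'][:,:,::-1])
E
```

```text
q [ -2.   11.   -7.2  79.5  -1.  172.9] ee [ 0.5258 -0.0231  0.0185] rot [179.97   7.85   5.23] F [ 8.88  1.63 -2.15] t 21.4 op 0.0164
q [ -2.   11.1  -7.2  79.5  -1.  172.9] ee [ 0.5258 -0.0231  0.0185] rot [179.97   7.86   5.22] F [ 8.69  2.23 -3.81] t 21.45 op 0.016
q [ -2.   11.1  -7.2  79.5  -1.  172.9] ee [ 0.5258 -0.0231  0.0185] rot [179.97   7.86   5.22] F [ 9.17  1.98 -2.41] t 21.5 op 0.0166
```

View pics/wr6.png

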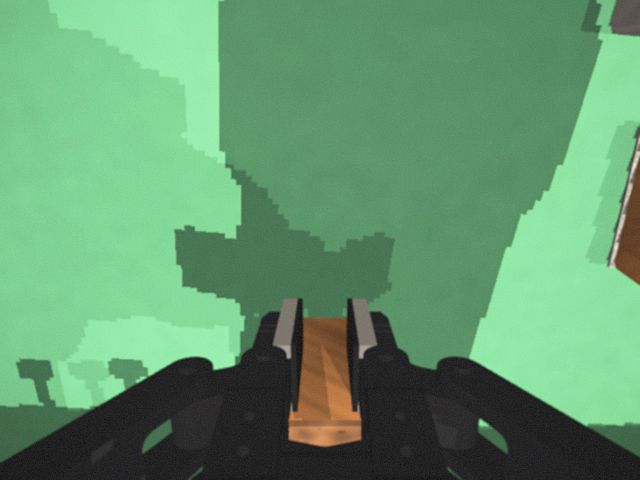

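Emit:
apply_moves(targets=[-0.02, -0.002, 0, 0, 0, 0, 0.19, -0.04, -0.0035, 0, 0, 0, 0, 0.19])

```text
time: 21.7
ee_pos: [0.5249, -0.0232, 0.0186]
tcp_rot: [180.0, 7.8, 5.2]
wrist_force: [10.4, 2.2, -3.4]
opening: 0.0164
```

Emit:
apply_moves(targets=[-0.02, -0.002, 0, 0, 0, 0, 0.19, -0.04, -0.0035, 0, 0, 0, 0, 0.19])

```text
time: 21.9
ee_pos: [0.5238, -0.0233, 0.0185]
tcp_rot: [180.0, 7.8, 5.2]
wrist_force: [10.9, 2.4, -4.0]
opening: 0.0163
```

Emit:
apply_moves(targets=[-0.02, -0.002, 0, 0, 0, 0, 0.19, -0.04, -0.0035, 0, 0, 0, 0, 0.19])

```text
time: 22.1
ee_pos: [0.5228, -0.0233, 0.0185]
tcp_rot: [180.0, 7.8, 5.2]
wrist_force: [11.3, 2.1, -4.6]
opening: 0.0159
```

```bash
python3 - <<'E'
from h import *
c=snap('scene','s12.png'); delta(); g=lambda f: cv2.cvtColor(cv2.imread('pics/'+f),cv2.COLOR_BGR2GRAY).astype(np.float32)
b=g('s12.png')
for nm,(v0,v1,u0,u1) in {'tuner1':(230,250,312,328),'tuner3':(230,252,350,370),'end':(205,245,365,385),'farT':(200,222,340,372),'fileREF':(230,260,398,450),'block':(250,290,138,222),'body':(195,220,100,128)}.items():
  out=[]
  for f in['s6.png','s8.png','s7.png']:
    a=g(f)[v0:v1,u0:u1]; a=cv2.resize(a,None,fx=16,fy=16,interpolation=2); B=cv2.resize(b[v0-4:v1+4,u0-4:u1+4],None,fx=16,fy=16,interpolation=2)
    r=cv2.matchTemplate(B,a,cv2.TM_CCOEFF_NORMED); _,m,_,l=cv2.minMaxLoc(r); out.append((l[0]/16-4,l[1]/16-4,round(m,3)))
  print(nm,out)
E
```

```text
q [ -2.   10.6  -7.8  79.4  -1.  172.8] ee [ 0.5227 -0.0234  0.0185] rot [179.97   7.79   5.23] F [11.16  2.68 -4.4 ] t 22.15 op 0.0164
tuner1 [(-0.0625, -0.3125, 0.997), (-0.0625, -0.25, 0.998), (-0.0625, -0.25, 0.997)]
tuner3 [(0.0, -0.25, 0.998), (0.0, -0.25, 0.998), (0.0, -0.25, 0.998)]
end [(-0.125, -0.125, 0.963), (0.0, -0.125, 0.998), (-0.0625, -0.125, 0.998)]
farT [(-0.0625, -0.5, 0.35), (0.0, -0.125, 0.996), (0.0, -0.1875, 0.994)]
fileREF [(0.0, 0.0, 0.989), (0.0, 0.0, 1.0), (-0.0625, 0.0, 0.997)]
block [(0.0, 0.0, 0.999), (0.0, 0.0, 1.0), (0.0, 0.0, 1.0)]
body [(0.0, 0.0, 0.999), (0.0, 0.0, 0.999), (0.0, 0.0, 0.999)]
```

Emit:
apply_moves(targets=[-0.02, -0.002, 0, 0, 0, 0, 0.19, -0.04, -0.0035, 0, 0, 0, 0, 0.19])

```text
time: 22.35
ee_pos: [0.5218, -0.0235, 0.0185]
tcp_rot: [180.0, 7.8, 5.2]
wrist_force: [13.2, 2.3, -4.3]
opening: 0.0159
```

```bash
python3 - <<'E'
from h import *
for _ in range(3): c=camera('scene'); delta()
E
```

```text
q [ -2.   10.4  -7.9  79.3  -1.  172.8] ee [ 0.5217 -0.0234  0.0185] rot [179.97   7.77   5.23] F [12.26  1.53 -5.27] t 22.4 op 0.0162
q [ -2.   10.4  -7.9  79.3  -1.  172.8] ee [ 0.5217 -0.0235  0.0185] rot [179.97   7.77   5.23] F [11.62  2.73 -4.96] t 22.45 op 0.0162
q [ -2.   10.4  -7.9  79.3  -1.  172.8] ee [ 0.5217 -0.0235  0.0186] rot [179.97   7.77   5.23] F [12.6   2.14 -4.31] t 22.5 op 0.016
```

Emit:
apply_moves(targets=[0.1, 0.009, 0, 0, 0, 0, 0.19, 0.3, 0.027, 0, 0, 0, 0, 0.19, 0.8, 0.073, 0, 0, 0, 0, 0.19, 1.4, 0.127, 0, 0, 0, 0, 0.19, 2.0, 0.18, 0, 0, 0, 0, 0.19])

```text
time: 23.0
ee_pos: [0.5801, -0.0183, 0.0181]
tcp_rot: [180.0, 8.1, 5.2]
wrist_force: [-0.6, 0.2, -0.3]
opening: 0.0162
```

Emit:
apply_moves(targets=[0.2, 0, 0.8, 0, 0, 0, 0.19, 0.3, 0, 2.0, 0, 0, 0, 0.19, 0.3, 0.6, 3.4, 0, 0, 0, 0.19, 0.3, 2, 4.5, 0, 0, 0, 0.19, 0.3, 3.5, 5, 0, 0, 0, 0.19])

```text
time: 23.5
ee_pos: [0.5907, 0.0733, 0.1712]
tcp_rot: [-179.2, 7.9, 6.7]
wrist_force: [0.4, -0.1, -0.6]
opening: 0.016
```

Emit:
apply_moves(targets=[0, 1.5, 0, 0, 0, 0, 0.19, 0, 3.0, 0, 0, 0, 0, 0.19, 0, 4.5, 0, 0, 0, 0, 0.19, 0, 6, 0, 0, 0, 0, 0.19, 0, 7, 0, 0, 0, 0, 0.19])

```text
time: 24.0
ee_pos: [0.6092, 0.1422, 0.1675]
tcp_rot: [-176.6, 8.2, 11.6]
wrist_force: [0.3, 0.6, 0.4]
opening: 0.0164
```

```bash
python3 - <<'E'
from h import *
c=snap('top','t13.png'); delta()
cv2.imwrite('pics/t13c.png',cv2.resize(c['img'][150:300,240:430],None,fx=4,fy=4,interpolation=2)[:,:,::-1])
c=snap('scene','s13.png'); g=lambda f: cv2.cvtColor(cv2.imread('pics/'+f),cv2.COLOR_BGR2GRAY).astype(np.float32)
cv2.imwrite('pics/s13c.png',cv2.resize(c['img'][170:320,200:420],None,fx=3.6,fy=3.6,interpolation=2)[:,:,::-1])
b=g('s13.png')
for nm,(v0,v1,u0,u1) in {'tuner1':(230,250,312,328),'tuner3':(230,252,350,370),'end':(205,245,365,385),'farT':(200,222,340,372),'fileREF':(230,260,398,450),'block':(250,290,138,222),'body':(195,220,100,128)}.items():
  out=[]
  for f in['scene0.png','s8.png','s12.png']:
    a=g(f)[v0:v1,u0:u1]; a=cv2.resize(a,None,fx=16,fy=16,interpolation=2); B=cv2.resize(b[v0-4:v1+4,u0-4:u1+4],None,fx=16,fy=16,interpolation=2)
    r=cv2.matchTemplate(B,a,cv2.TM_CCOEFF_NORMED); _,m,_,l=cv2.minMaxLoc(r); out.append((l[0]/16-4,l[1]/16-4,round(m,3)))
  print(nm,out)
E
```

```text
q [ 11.6  23.7  24.9  99.4   3.4 179.9] ee [0.6097 0.1426 0.1674] rot [-176.58    8.17   11.67] F [-1.18  0.15 -0.67] t 24.05 op 0.0163
tuner1 [(-1.1875, 0.5625, 0.515), (-1.1875, 0.5625, 0.527), (-1.1875, 0.8125, 0.541)]
tuner3 [(-2.1875, 3.4375, 0.507), (-2.0, 3.5, 0.514), (-1.9375, 3.5625, 0.522)]
end [(-0.75, 4.0, 0.053), (-0.6875, 4.0, 0.074), (-0.625, 4.0, 0.075)]
farT [(-4.0, 1.9375, 0.13), (4.0, -4.0, 0.074), (4.0, -4.0, 0.086)]
fileREF [(-0.1875, 0.125, 0.991), (-0.1875, 0.125, 0.99), (-0.1875, 0.125, 0.991)]
block [(0.0, 0.0, 1.0), (0.0, 0.0, 1.0), (0.0, 0.0, 1.0)]
body [(0.0, 0.0, 0.998), (0.0, 0.0, 0.998), (0.0, 0.0, 0.999)]
```

View pics/t13c.png

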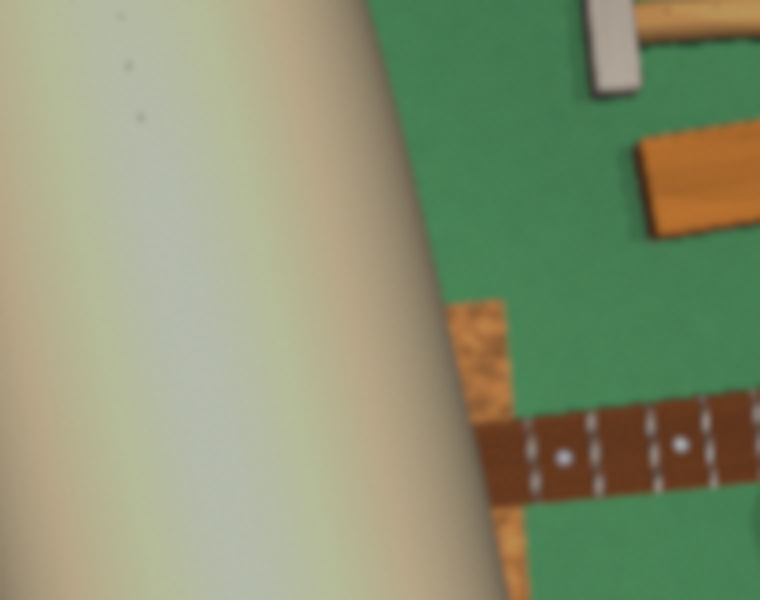

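View pics/s13c.png

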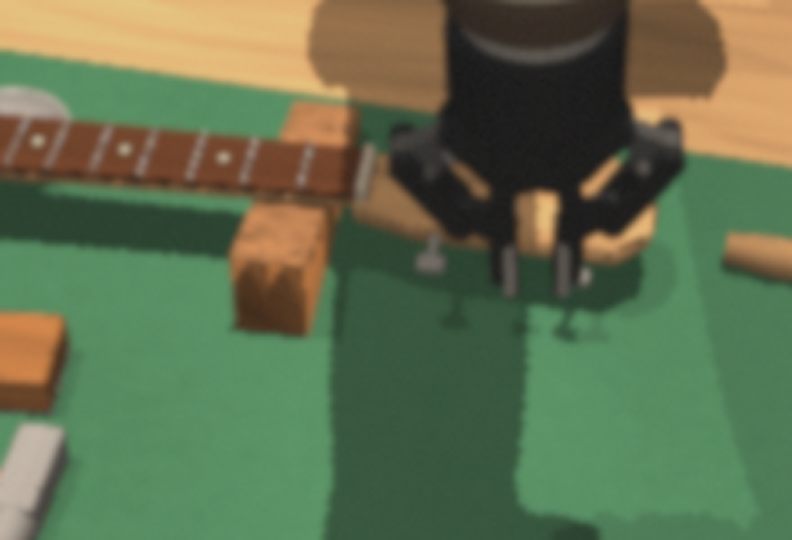

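Emit:
apply_moves(targets=[0, 0.8, 0.2, 0, 0, 1.3, 0.19, 0, 1.6, 0.4, 0, 0, 2.6, 0.19, -0.2, 2.6, 0.6, 0, 0, 3.9, 0.19, -0.4, 3.8, 0.8, 0, 0, 5.2, 0.19, -0.6, 5, 1, 0, 0, 6.5, 0.19])

```text
time: 24.6
ee_pos: [0.591, 0.2924, 0.1985]
tcp_rot: [-176.6, 8.1, 50.9]
wrist_force: [1.5, -0.1, 0.1]
opening: 0.016
```

Emit:
apply_moves(targets=[0, 0.8, 0.2, 0, 0, 1.0, 0.19, 0, 1.8, 0.4, 0, 0, 2.0, 0.19, 0, 2.8, 0.4, 0, 0, 2.5, 0.19])

```text
time: 24.9
ee_pos: [0.5912, 0.3767, 0.2115]
tcp_rot: [-176.6, 8.1, 65.8]
wrist_force: [1.3, 0.7, 0.0]
opening: 0.016
```

```bash
python3 - <<'E'
from h import *
c=snap('top','t14.png'); delta()
cv2.imwrite('pics/t14c.png',cv2.resize(c['img'][150:300,240:430],None,fx=4,fy=4,interpolation=2)[:,:,::-1])
c=snap('scene','s14.png'); g=lambda f: cv2.cvtColor(cv2.imread('pics/'+f),cv2.COLOR_BGR2GRAY).astype(np.float32)
cv2.imwrite('pics/s14c.png',cv2.resize(c['img'][170:320,200:420],None,fx=3.6,fy=3.6,interpolation=2)[:,:,::-1])
b=g('s14.png')
for nm,(v0,v1,u0,u1) in {'tuner1':(230,250,312,328),'tuner3':(230,252,350,370),'end':(205,245,365,385),'farT':(200,222,340,372),'fileREF':(230,260,398,450),'block':(250,290,138,222),'body':(195,220,100,128)}.items():
  out=[]
  for f in['scene0.png','s8.png','s12.png']:
    a=g(f)[v0:v1,u0:u1]; a=cv2.resize(a,None,fx=16,fy=16,interpolation=2); B=cv2.resize(b[v0-4:v1+4,u0-4:u1+4],None,fx=16,fy=16,interpolation=2)
    r=cv2.matchTemplate(B,a,cv2.TM_CCOEFF_NORMED); _,m,_,l=cv2.minMaxLoc(r); out.append((l[0]/16-4,l[1]/16-4,round(m,3)))
  print(nm,out)
E
```

```text
q [ 33.4  39.9  52.9 111.6  -1.4 147.7] ee [0.5901 0.381  0.2092] rot [-176.52    8.09   66.11] F [ 1.65  3.89 -1.35] t 24.95 op 0.016
tuner1 [(0.0, -0.3125, 0.997), (0.0, -0.3125, 0.997), (0.0, -0.0625, 0.999)]
tuner3 [(0.0, -0.3125, 0.997), (0.0, -0.375, 0.994), (0.0, -0.125, 0.997)]
end [(0.5625, 0.9375, 0.78), (0.6875, 0.75, 0.79), (0.75, 0.9375, 0.783)]
farT [(0.375, -0.8125, 0.467), (0.625, -0.9375, 0.341), (0.625, -0.75, 0.339)]
fileREF [(4.0, 1.0, 0.728), (4.0, 1.0, 0.728), (4.0, 1.0, 0.728)]
block [(0.0, 0.0, 1.0), (0.0, 0.0, 1.0), (0.0, 0.0, 1.0)]
body [(0.0, 0.0, 0.998), (0.0, 0.0, 0.998), (0.0, 0.0, 0.999)]
```

View pics/t14c.png

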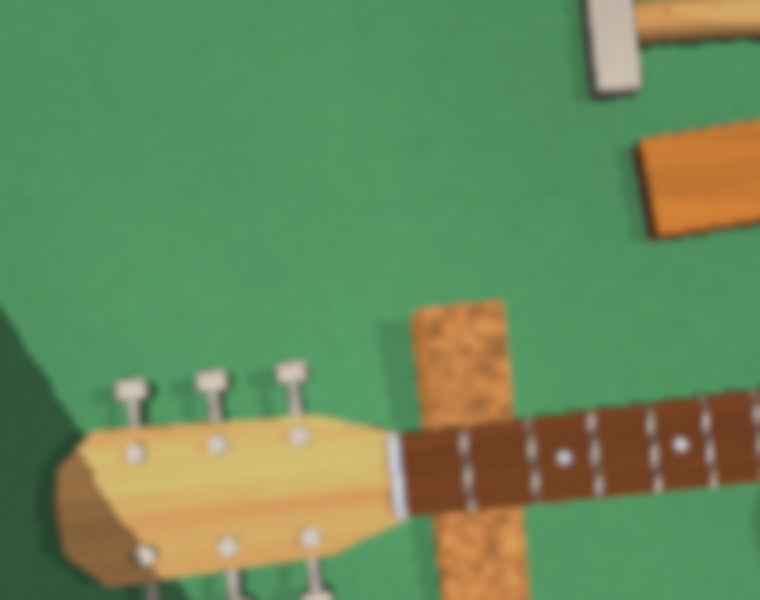

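View pics/s14.png

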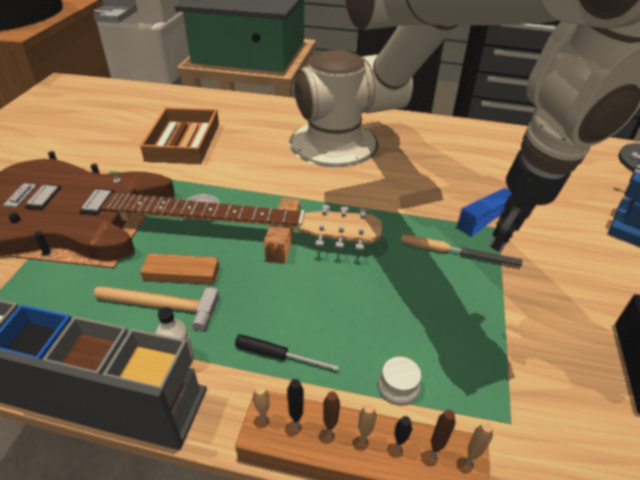

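Emit:
apply_moves(targets=[0, 0, 0.2, 0, 0, 0, 0.19, 0, 0, 0.2, 0, 0, 0, 0.19, 0, 0, 0.2, 0, 0, 0, 0.19])

```text
time: 25.3
ee_pos: [0.5915, 0.375, 0.2171]
tcp_rot: [-176.6, 8.1, 65.5]
wrist_force: [-0.0, -0.7, -0.3]
opening: 0.0162
```

```bash
python3 - <<'E'
from h import *
delta(); print(bot.job_done())
E
```

```text
q [ 33.   39.9  53.8 112.5  -1.5 147.8] ee [0.5915 0.375  0.2171] rot [-176.63    8.07   65.54] F [-0.04 -0.68 -0.27] t 25.3 op 0.0162
the job is handed in; nothing more can be done
None
```

The cork-topped wedge is jammed under the neck at the first two frets. I handed the job in at 25.3 s with the gripper clear of everything.

I set it flat and square, at about 5° to match the neck, slid it most of the way in by the grip, then let go. I pushed it home from the thick end with the fingertips and stopped at about 12–13 N of level push.

**Last checks**
- **Position:** the top picture shows the wedge square across the neck, centred close to the 42 mm point between frets 1 and 2.
- **Fit:** the headstock rose about 0.8 mm in the picture, and I estimate the load on the neck at about 8–11 N. Rocking starts at about 14 N.
- **Guitar:** the body shows no movement in the picture, so the guitar still lies flat on its rest.
- **Bystanders:** the block has not moved, and the hammer and the other things look to be in their places.

**Disagreements and surprises**
- **Force rise:** the push force rose about 1 N per mm, where I had worked out about 4 from the neck's stiffness. I put that down to the cork giving.
- **Upward drag:** near the end the fingertips dragged up on the wedge with about 5 N, so the load reading is less certain.
- **File check:** the picture check on the file failed at the end because the arm and its shadow covered it. Seen by eye, it has not moved.
- **Detour:** before the grasp the last joint ran into its range limit and the arm strayed in free space, touching nothing. It reached the limit again, harmlessly, while backing away at the end.

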